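# Free the calibration weight and lift it with tongs

### The arm

A 6-joint arm with a two-finger parallel gripper is mounted at the origin on the work surface; the furniture and walls round the work are solid. World frame = base frame: x ahead of the robot, y to its left, z up, the work surface at z = 0. Lengths are in mm, angles in rad, forces in N, time in s.
With the tool pointing down it reaches from about 275 to 1000 mm from the base axis. Payload 8.4 kg.
Tool frame: the origin (TCP) lies midway between the tips of the shut fingers; the grasp point (between the pads) lies 19 mm behind it; z points along the fingers, y is the line along which they close (so a half turn about z gives the same grasp; the last joint's range is limited). The gripper opens to 85 mm and grips with 20 to 120 N. Pads are 22 mm wide; open, the fingers measure 114 mm over their backs; the gripper's body (76 mm by 85 mm) begins 54 mm behind the grasp point. The pads swing forward as they close: fully open they stand 13 mm farther back than shut.
Start: joints at [1.241, 0.353, 1.633, -0, 1.155, -0.002], TCP at [201.224, 591.723, 195.981] pointing down, gripper open.
Joint ranges: [-2.63, 2.63], [-0.92, 2.1], [0.06, 2.66], [-1.3, 4.44], [0, 2.69], [-3.02, 3.02]. Speed limits (rad/s): [2.22, 2.22, 2.79, 3.14, 3.14, 3.14].

### API

Orientations are given as [roll, pitch, yaw] about the fixed x, y, z axes, in that order (R = Rz(yaw) Ry(pitch) Rx(roll)).
In Python, from rig import r, imaging gives the robot as it stands. The module is installed in compiled form; this text tells all that it offers.
- The arm moves only by the tool arm_command, never from a script. Its argument "deltas" is a list of rows, each an object of numbers: "hand": the finger opening in mm, from 0 to 85.4; "tx", "ty", "tz": the shift along the tool's x, y, z in mm; "wx", "wy", "wz": the turn, a rotation vector about the tool's x, y, z in rad. A call has 1 to 8 rows; each row shifts and turns the commanded pose from where the row before left it, along the tool's axes as they then stand; what a row does not reach is not made up. A row lasts 1/8 s, in which the tool goes at most 62.5 mm and 10.7 degrees, less where a joint would pass 70% of its speed; a pose out of reach is approached as far as the arm can. A call with a gripper value outside its range is refused whole. The fingers move at their own pace and stop on an object; "squeeze" is the grip in N (left out, the last holds). Time passes only in rows, so rows that do not move let the fingers close. It gives the time, the measured TCP pose, the force, the opening and the grip force at its end, in the units of the state.
- r.sense(): the state, without advancing time (a new reading comes with each control period).
- imaging.grab_frame(name): name is "scene" or "top" or "wrist"; returns a dict with "image" (480x640x3 uint8, red, green, blue), "mtx" (3x3 intrinsics, pixels), "D" ([k1, k2, p1, p2, k3] as OpenCV has them; the pictures are not rectified), "world_to_cam" (4x4, takes a point from world to camera coordinates). Camera axes: x right, y up, looking along -z (the intrinsics and any distortion apply to the point x, -y, -z); pixel columns grow to the right and rows downward; lengths in mm; the calibration is good to about 2 mm. A picture is of the moment at which its call begins. There is no depth.
- r.sign_off(): hands the job in; it is judged then, once.
The state is a dict: "clock": time; "qpos": joint angles; "qvel": joint speeds; "joint_efforts": joint torques, N m; "eef_pos": TCP position; "tcp_rot": TCP orientation; "contact_force": force on the tool from outside, world axes, zero at the start; "wrist_torque": the same for the moment, N m; "opening": opening from 0.0 (shut) to 1.0 (fully open); "grasp_force": force on a finger pad.
Only numpy, scipy, OpenCV 4.12 (cv2) and the standard library are available. Lean on these libraries where they do the work, as an engineer would, in place of code of your own. Each camera call takes 0.05 s, during which the arm holds its last target. There are 200 camera calls.

### The job

The brass calibration weight is clamped in its blue transport block and must never be touched by the robot's own fingers. Flip the red cam lever right over to draw the retainer back, take the tongs from their white holder, close them on the knob of the weight and lift it upright out of the block. Finish while still holding the weight still in the squeezed tongs, its underside at least 10 cm above the worktop, with the lever left in the freed position and the other things on the bench left alone.

Things in the scene. Friction and masses are not known exactly. Their poses are not given: they have to be found in the camera images.
- block: Blue transport block, fixed, 14 mm thick, x from -30 to +100 mm, y +-32 mm. Origin on the worktop under the centre of the weight's seat; z up. A steel retainer slide (37 mm high, 35 mm wide) on the +x side slides along x; behind it at x = 68 mm stands the cam lever, then a grey bearing 46 mm high (x 76 to 96 mm, y +-17 mm).
- seat (a point): Centre of the floor of the weight's seat, 6 mm above the worktop; the seat is a round recess 26 mm wide and 8 mm deep.
- lever_pivot (a point): Pivot of the cam lever, 34 mm above the worktop, at x = 68 mm, y = 0 of the block; the pivot axis is the block's x axis.
- cam_lever (a joint): Cam lever in the block's y-z plane. 0: locked, leaning 0.50 rad from upright to the block's -y side; grows as it is pushed to the +y side; 1.00: freed, leaning 0.50 rad to +y. Stays where left (friction 0.06 N m). The retainer follows, 10 mm back at 1.00. When locked its tongue lies over the weight's shoulder and the weight cannot be lifted.
- lever_tip (a point): Outer end of the cam lever, 69 mm from the pivot: steel rod 9 mm thick with a red grip 14 mm thick from 31 mm outward.
- weight: Brass calibration weight, about 100 g, standing in the seat of the block; origin at the centre of its underside, z up. Body 24 mm diameter, 22 mm high; neck 12 mm diameter up to 31 mm; knob 18 mm diameter from 31 to 44 mm above the origin. With the retainer back, tongs can take the knob with their arms on the block's +y and -y sides.
- holder: White plastic holder, fixed: open pocket 20 x 64 mm inside, walls 5 mm, top 45 mm above the worktop, floor 5 mm, foot plate 60 x 90 mm. Origin on the worktop under its centre, z up; the long side of the pocket is its y axis.
- tongs: Spring tongs, about 70 g, standing tips down in the holder; origin midway between the tips at tip level, z up, y is the line along which the two arms close. Hinge 125 mm above the origin, top loop reaching 139 mm. The spring holds them open by itself, pushing out on each pad with about 6 N when fully open and 10 N when closed to 40 mm over the pads.
- tongs_grip (a point): Where to grip, 80 mm above the tips, midway between the green pads on the arms' outer faces (65 to 95 mm above the tips, 18 mm wide). Over the pads: 51 mm when open (54 mm at their lower edge), 40 mm when the tips close on the knob. Held from above at 45 to 48 mm the tongs are carried open; a grip of 25 to 40 N then squeezes them firmly on the weight.
- tongs_tips (a point): Midway between the black rubber tips, at their lower end (the tongs' origin). Tips 20 mm high, 14 mm wide along x. Gap between them: 45 mm when open, about 33 mm at 46 mm over the pads, 18 mm at 40 mm (it changes 2.5 times as much as the pad width). Outer width over the open tips 58 mm.
- beaker: Bystander: glass beaker, 53 mm wide, 67 mm high; origin under its centre.
- reagent_bottle: Bystander: brown reagent bottle with white cap, 45 mm wide, 78 mm high; origin under its centre.
- lab_timer: Bystander: white lab timer, 24 x 68 x 60 mm high; origin under its centre.
- tip_box: Bystander: blue pipette tip box with open lid, 76 x 118 x 73 mm; origin under its centre.
- marker_red: Bystander: white marker with red cap lying flat, 135 mm long along x, 12 mm high; origin under its centre.
There are look-alikes about, which are no part of the job. What is meant by the tongs is not pink, and is the larger of those in its own colour. Several things have the shape of the block; the one meant has the colours described above.

How it is judged:
By the outcome, as a careful person would: the job done as asked, in the order asked, and still so for the second after the job is handed in, while the arm keeps its last pose, push and grip.
It also fails if it takes over 58 s, if anything falls off the work surface, if the arm or the gripper's body presses on something with over 40 N, if the wrist force passes 120 N, or if a joint passes its speed limit or range.

## Working session

There is one attempt and no reset: what is moved stays moved. The work goes in short steps, Python scripts to look and compute and a tool call to move; the robot and the scene stay as the last step left them, time stands still between calls to the robot, and variables do not carry over. Pictures are saved under pics/ and viewed, at most 10 in all, crops included, and the job is handed in when it is done.

Besides the shell and the picture viewer there is one more tool, called after "Call:" in YAML: its name, and indented under it one key for each argument. arm_command: Moves the arm, as the interface text tells. Its arguments: {"type":"object","properties":{"deltas":{"type":"array"},"squeeze":{"type":"number"}},"required":["deltas"]}

```bash
mkdir -p pics
cat > h.py <<'E'
import numpy as np, cv2
from rig import r, imaging
def grab(n,save=None):
    f=imaging.grab_frame(n)
    if save: cv2.imwrite('pics/'+save,f['image'][:,:,::-1])
    return f
def ray(f,uv):
    p=cv2.undistortPoints(np.array([[uv]],float),f['mtx'],np.array(f['D'],float))[0,0]
    W=np.array(f['world_to_cam']);R=W[:3,:3];t=W[:3,3]
    return -R.T@t, R.T@np.array([p[0],-p[1],-1.])
def onz(f,uv,z):
    o,d=ray(f,uv); return (o+d*(z-o[2])/d[2]).round(1)
def proj(f,X):
    W=np.array(f['world_to_cam']);c=W[:3,:3]@np.array(X,float)+W[:3,3]
    return cv2.projectPoints(np.array([[c[0],-c[1],-c[2]]]),np.zeros(3),np.zeros(3),f['mtx'],np.array(f['D'],float))[0][0,0].round(1)
def tri(f1,u1,f2,u2):
    o1,d1=ray(f1,u1);o2,d2=ray(f2,u2)
    s=np.linalg.lstsq(np.c_[d1,-d2],o2-o1,rcond=None)[0]
    a=o1+s[0]*d1;b=o2+s[1]*d2
    return ((a+b)/2).round(1), round(float(np.linalg.norm(a-b)),1)
E
python3 - <<'E'
from h import *
for n in('scene','top'):
    f=grab(n,n+'1.png');o,_=ray(f,(320,240));print(n,o,onz(f,(320,240),0))
print(r.sense())
E
```

```text
scene [ -60.07615595 -610.97684133  919.84426377] [420.7 -75.5   0. ]
top [ 215.5394615  -118.19111331 1492.4371055 ] [ 392. -125.    0.]
{'clock': 0.1, 'qpos': array([ 1.24061715e+00,  3.53587159e-01,  1.63404764e+00,  1.72674344e-05,
        1.15517082e+00, -2.37840672e-03]), 'qvel': array([-5.97300041e-04, -5.96598916e-04, -9.53528560e-04, -1.80001286e-06,
       -2.98755435e-04,  1.30728249e-04]), 'joint_efforts': array([-5.61544512e-04, -6.06353760e+01, -3.42816710e+01, -9.97509642e-05,
        3.89112218e-03, -1.03025599e-05]), 'eef_pos': array([201.06057547, 591.29765575, 195.33678917]), 'tcp_rot': array([-3.14037973e+00, -1.86737686e-05,  2.81378489e+00]), 'contact_force': array([-0.09329984,  0.81100309,  0.34993741]), 'wrist_torque': array([-0.01681919, -0.02190941,  0.02702091]), 'grasp_force': 0.0, 'opening': 0.9972689877547817}
```

View pics/scene1.png

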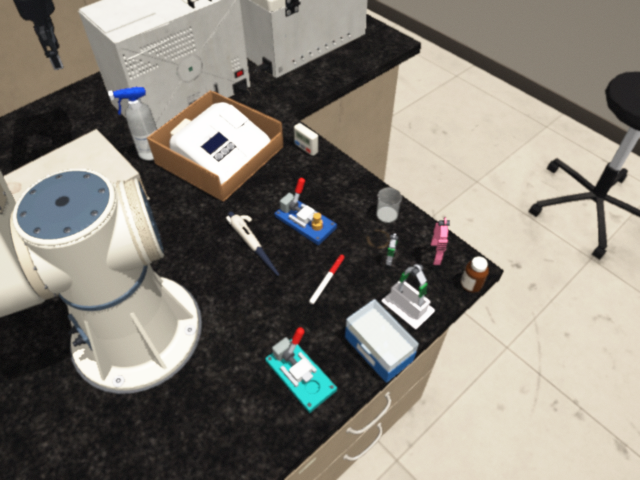

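View pics/top1.png

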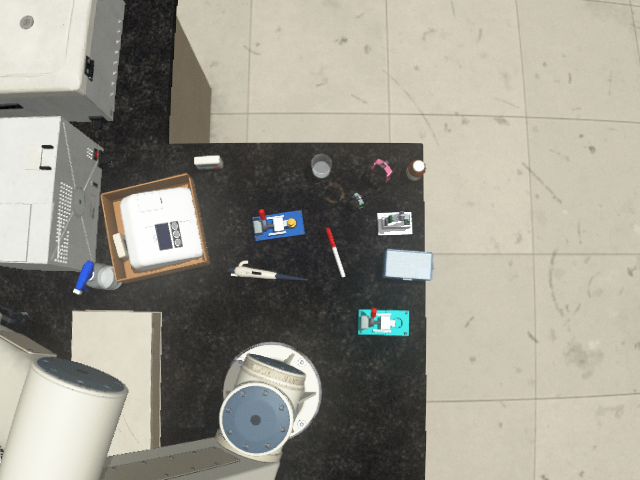

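The block is blue, at scene (305,220) / top (278,225); the teal one at (300,370) / (383,322) is a decoy. There are three tongs:
- a large green-padded pair in the white holder, scene (410,290) / top (395,223)
- a small green pair, scene (391,248) / top (360,200)
- a pink pair, scene (441,240) / top (382,168)

I choose the blue block and the large green pair in the holder, then check both in one close crop.

Run:
```python
from h import *
s=grab('scene');t=grab('top')
a=s['image'][160:250,260:350];b=s['image'][225:335,370:480];c=t['image'][195:255,240:320];d=t['image'][185:245,350:430]
R=lambda i:cv2.resize(i,(400,300),interpolation=cv2.INTER_CUBIC)
cv2.imwrite('pics/crop1.png',np.vstack([np.hstack([R(a),R(b)]),np.hstack([R(c),R(d)])])[:,:,::-1])
def blobs(f,lo,hi,nm,box,mn=6):
    h=cv2.cvtColor(f['image'],cv2.COLOR_RGB2HSV);m=cv2.inRange(h,lo,hi)
    n,l,st,ce=cv2.connectedComponentsWithStats(m)
    for i in range(1,n):
        x,y=ce[i]
        if st[i,4]>=mn and box[0]<x<box[1] and box[2]<y<box[3]:
            p=np.argwhere(l==i)[:,::-1].astype(np.float32);rr=cv2.minAreaRect(p)
            print(nm,ce[i].round(1),st[i],np.array(cv2.boxPoints(rr)).round(1).tolist())
for f,n,B in((s,'s',(260,480,160,340)),(t,'t',(240,430,150,255))):
    blobs(f,(100,120,60),(125,255,255),n+' blue',B,30)
    blobs(f,(0,150,100),(8,255,255),n+' red',B)
    blobs(f,(18,100,80),(32,255,255),n+' yel',B)
    blobs(f,(45,70,30),(95,255,255),n+' green',B)
    blobs(f,(0,0,170),(179,40,255),n+' white',B,30)
```

```text
s blue [308.5 226.5] [274 209  63  36 746] [[272.29998779296875, 214.5], [288.20001220703125, 190.8000030517578], [338.5, 224.3000030517578], [322.6000061035156, 248.10000610351562]]
s red [299.6 185. ] [295 177  10  17 104] [[294.20001220703125, 191.60000610351562], [298.79998779296875, 176.3000030517578], [305.20001220703125, 178.3000030517578], [300.70001220703125, 193.5]]
s red [336.8 263.5] [329 254  16  20 126] [[328.6000061035156, 270.1000061035156], [340.20001220703125, 252.8000030517578], [345.20001220703125, 256.20001220703125], [333.70001220703125, 273.5]]
s red [297.9 335.1] [292 327  13  17 140] [[289.79998779296875, 341.3999938964844], [297.79998779296875, 325.3999938964844], [305.3999938964844, 329.20001220703125], [297.3999938964844, 345.20001220703125]]
s yel [316.7 221. ] [313 213   9  16 116] [[313.0, 213.0], [321.0, 213.0], [321.0, 228.0], [313.0, 228.0]]
s green [390.1 251.5] [387 247   8  10  57] [[385.70001220703125, 254.6999969482422], [387.20001220703125, 246.8000030517578], [394.29998779296875, 248.3000030517578], [392.79998779296875, 256.20001220703125]]
s 
[... 3207 characters left out ...]
.9 226.5] [378 212  34  23 303] [[378.0, 212.0], [411.0, 212.0], [411.0, 234.0], [378.0, 234.0]]
t white [278.3 222.5] [267 215  21  16 183] [[266.70001220703125, 217.1999969482422], [286.20001220703125, 214.39999389648438], [288.29998779296875, 229.0], [268.79998779296875, 231.6999969482422]]
t white [257.3 226.5] [254 221   8  12  77] [[253.39999389648438, 221.10000610351562], [259.70001220703125, 220.1999969482422], [261.3999938964844, 231.6999969482422], [255.10000610351562, 232.60000610351562]]
t white [276.9 232.8] [268 231  18   5  36] [[267.8999938964844, 233.1999969482422], [285.0, 230.6999969482422], [285.20001220703125, 232.6999969482422], [268.20001220703125, 235.10000610351562]]
```

View pics/crop1.png

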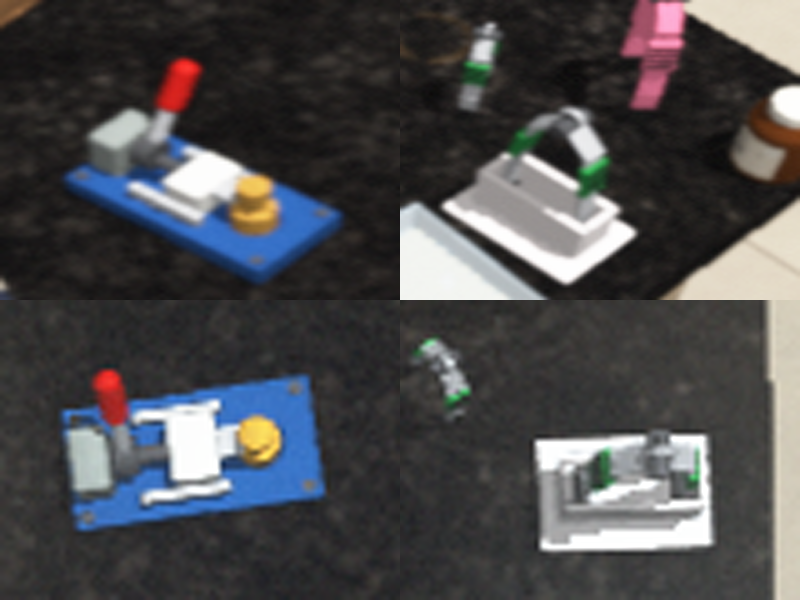

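The crop confirms it: the blue block carries the brass weight and a red lever leaning toward the camera's up side. The large green-padded tongs stand in the white holder. The small green pair and the pink pair stand free and are excluded.

Run:
```python
from h import *
s=grab('scene');t=grab('top')
c=[onz(t,p,14) for p in([251.1,216.4],[301.3,209.2],[304.9,234],[254.6,241.2])];print('block',c)
c=np.array(c);print(np.linalg.norm(c[1]-c[0]),np.linalg.norm(c[2]-c[1]))
ax=(c[0]+c[3]-c[1]-c[2])[:2];print('yaw from edges',np.arctan2(ax[1],ax[0]))
cs=[onz(s,p,14) for p in([272.3,214.5],[288.2,190.8],[338.5,224.3],[322.6,248.1])];print('block s',cs)
ctr=c.mean(0)[:2];u=ax/np.linalg.norm(ax);print('seat top',ctr-35*u, 'scene', np.mean(cs,0)[:2]-35*u)
print('lever',onz(t,(262,215),80), onz(s,(300,184),80), tri(s,(299.6,185),t,(261.7,213.6)))
print('knob tops',onz(t,(291.4,222),45),'s',onz(s,(317,218),42))
print('pads',tri(s,(403.4,276.3),t,(390.5,218.6)),tri(s,(422.7,289.3),t,(408.5,219.4)))
# holder foot plate top-left etc from crop: top view
k=lambda x,y:(350+(x-400)/5,185+(y-300)/5)
f=[onz(t,k(*p),3) for p in((535,440),(711,434),(714,545),(541,551))];print('foot',f,np.mean(f,0))
f=np.array(f);print(np.arctan2(*(f[0]-f[1])[[1,0]]))
print(onz(s,(382.5,300.5),3),onz(s,(435,307),3))
```

```text
block [array([451.8,  54.9,  14. ]), array([471.1, -76. ,  14. ]), array([405.9, -85.8,  14. ]), array([386.7,  44.7,  14. ])]
132.31515408296966 65.9323896123901
yaw from edges 1.7170288463939989
block s [array([382.7,  43.7,  14. ]), array([456.8,  75.9,  14. ]), array([473.8, -78.5,  14. ]), array([ 402.6, -103.9,   14. ])]
seat top [433.97491668 -50.17644726] scene [434.07491668 -50.32644726]
lever [444.9  20.   80. ] [451.7  24.   80. ] (array([447.9,  20.7,  82.1]), 0.3)
knob tops [432.6 -51.9  45. ] s [434.9 -50.3  42. ]
pads (array([ 435. , -298.5,   86.4]), 2.2) (array([ 433.8, -343.7,   93.5]), 2.2)
foot [array([ 463.6, -274.5,    3. ]), array([ 467.3, -367.7,    3. ]), array([ 408.4, -368.3,    3. ]), array([ 404.8, -277.1,    3. ])] [ 436.025 -321.9      3.   ]
1.6104750610626324
[ 408.2 -277.9    3. ] [ 475.2 -359.8    3. ]
```

```bash
cat >> h.py <<'E'
from scipy.spatial.transform import Rotation as Ro
def togo(X,yaw):
    s=r.sense();R=Ro.from_euler('xyz',s['tcp_rot']);G=Ro.from_euler('xyz',[np.pi,0,yaw])
    print('shift(tool)',R.inv().apply(np.array(X)-s['eef_pos']).round(1),'turn',(R.inv()*G).as_rotvec().round(3),'t',s['clock'],'pos',s['eef_pos'].round(1),'rot',s['tcp_rot'].round(3),'F',s['contact_force'].round(1),'grip',round(s['grasp_force'],1),'open',round(s['opening']*85.4,1),'q',s['qpos'].round(2))
E
python3 -c "
from h import *
togo((510,30,330),1.717)"
```

```text
shift(tool) [-473.2 -432.3 -134. ] turn [-0.     0.     1.097] t 0.3 pos [201.2 591.6 195.7] rot [-3.141  0.     2.814] F [ 0.3 -0.1  0.1] grip 0.0 open 85.5 q [ 1.24  0.35  1.63 -0.    1.16 -0.  ]
```

Call:
arm_command:
  deltas:
    - {"hand": 0, "tz": -50}
    - {"hand": 0, "tz": -50}
    - {"hand": 0, "tz": -40}
    - {"hand": 0, "tx": -39.5, "ty": -36}
    - {"hand": 0, "tx": -39.5, "ty": -36}
    - {"hand": 0, "tx": -39.5, "ty": -36}
    - {"hand": 0, "tx": -39.5, "ty": -36}
    - {"hand": 0, "tx": -39.5, "ty": -36}

```text
schema error: expected keys hand, tx, ty, tz, wx, wy, wz
```

Call:
arm_command:
  deltas:
    - {"hand": 0, "tx": -39.5, "ty": -36}
    - {"hand": 0, "tx": -39.5, "ty": -36}
    - {"hand": 0, "tx": -39.5, "ty": -36}
    - {"hand": 0, "tx": -39.5, "ty": -36}
    - {"hand": 0, "tx": -39.5, "ty": -36}
    - {"hand": 0, "tx": -39.5, "ty": -36}
    - {"hand": 0, "tx": -39.5, "ty": -36}
    - {"hand": 0, "wz": 0.18}

```text
schema error: expected keys hand, tx, ty, tz, wx, wy, wz
```

Call:
arm_command:
  deltas:
    - {"hand": 0, "wz": 0.18}
    - {"hand": 0, "wz": 0.18}
    - {"hand": 0, "wz": 0.18}
    - {"hand": 0, "wz": 0.18}
    - {"hand": 0, "wz": 0.18}
    - {"hand": 0}

```text
schema error: expected keys hand, tx, ty, tz, wx, wy, wz
```

```bash
python3 -c "
from h import *
togo((498,28,68),1.717)"
```

```text
shift(tool) [-462.4 -437.9  128. ] turn [-0.     0.     1.097] t 0.3 pos [201.2 591.6 195.7] rot [-3.141  0.     2.814] F [ 0.3 -0.1  0.1] grip 0.0 open 85.5 q [ 1.24  0.35  1.63 -0.    1.16 -0.  ]
```

All seven keys are needed in every row.

Call:
arm_command:
  deltas:
    - {"hand": 0, "tx": 0, "ty": 0, "tz": -50, "wx": 0, "wy": 0, "wz": 0}
    - {"hand": 0, "tx": 0, "ty": 0, "tz": -50, "wx": 0, "wy": 0, "wz": 0}
    - {"hand": 0, "tx": 0, "ty": 0, "tz": -35, "wx": 0, "wy": 0, "wz": 0}
    - {"hand": 0, "tx": -39.5, "ty": -36, "tz": 0, "wx": 0, "wy": 0, "wz": 0}
    - {"hand": 0, "tx": -39.5, "ty": -36, "tz": 0, "wx": 0, "wy": 0, "wz": 0}
    - {"hand": 0, "tx": -39.5, "ty": -36, "tz": 0, "wx": 0, "wy": 0, "wz": 0}
    - {"hand": 0, "tx": -39.5, "ty": -36, "tz": 0, "wx": 0, "wy": 0, "wz": 0}
    - {"hand": 0, "tx": -39.5, "ty": -36, "tz": 0, "wx": 0, "wy": 0, "wz": 0}

```text
clock: 1.3
eef_pos: [330.8, 356.2, 331.1]
tcp_rot: [3.141, 0.0, 2.814]
contact_force: [1.3, 0.5, -0.0]
opening: -0.001
grasp_force: 0.0
```

Call:
arm_command:
  deltas:
    - {"hand": 0, "tx": -39.5, "ty": -36, "tz": 0, "wx": 0, "wy": 0, "wz": 0}
    - {"hand": 0, "tx": -39.5, "ty": -36, "tz": 0, "wx": 0, "wy": 0, "wz": 0}
    - {"hand": 0, "tx": -39.5, "ty": -36, "tz": 0, "wx": 0, "wy": 0, "wz": 0}
    - {"hand": 0, "tx": -39.5, "ty": -36, "tz": 0, "wx": 0, "wy": 0, "wz": 0}
    - {"hand": 0, "tx": -39.5, "ty": -36, "tz": 0, "wx": 0, "wy": 0, "wz": 0}
    - {"hand": 0, "tx": -39.5, "ty": -36, "tz": 0, "wx": 0, "wy": 0, "wz": 0}
    - {"hand": 0, "tx": -39.5, "ty": -36, "tz": 0, "wx": 0, "wy": 0, "wz": 0}
    - {"hand": 0, "tx": 0, "ty": 0, "tz": 0, "wx": 0, "wy": 0, "wz": 0.18}

```text
clock: 2.3
eef_pos: [512.1, 27.0, 330.7]
tcp_rot: [-3.141, 0.0, 2.628]
contact_force: [-0.2, 0.6, 1.0]
opening: -0.002
grasp_force: 0.0
```

Call:
arm_command:
  deltas:
    - {"hand": 0, "tx": 0, "ty": 0, "tz": 0, "wx": 0, "wy": 0, "wz": 0.18}
    - {"hand": 0, "tx": 0, "ty": 0, "tz": 0, "wx": 0, "wy": 0, "wz": 0.18}
    - {"hand": 0, "tx": 0, "ty": 0, "tz": 0, "wx": 0, "wy": 0, "wz": 0.18}
    - {"hand": 0, "tx": 0, "ty": 0, "tz": 0, "wx": 0, "wy": 0, "wz": 0.18}
    - {"hand": 0, "tx": 0, "ty": 0, "tz": 0, "wx": 0, "wy": 0, "wz": 0.18}
    - {"hand": 0, "tx": 0, "ty": 0, "tz": 0, "wx": 0, "wy": 0, "wz": 0}

```text
clock: 3.05
eef_pos: [510.8, 30.1, 331.0]
tcp_rot: [-3.142, 0.0, 1.735]
contact_force: [0.0, -0.1, 0.0]
opening: -0.003
grasp_force: 0.0
```

```bash
python3 -c "
from h import *
togo((498,28,68),1.717)"
```

```text
shift(tool) [  0. -13. 263.] turn [-0.     0.     0.018] t 3.05 pos [510.8  30.1 331. ] rot [-3.142  0.     1.735] F [ 0.  -0.1  0. ] grip 0.0 open -0.3 q [ 0.06  0.07  1.7  -0.    1.38 -0.11]
```

Call:
arm_command:
  deltas:
    - {"hand": 0, "tx": 0, "ty": 0, "tz": 55, "wx": 0, "wy": 0, "wz": 0.018}
    - {"hand": 0, "tx": 0, "ty": 0, "tz": 55, "wx": 0, "wy": 0, "wz": 0}
    - {"hand": 0, "tx": 0, "ty": 0, "tz": 55, "wx": 0, "wy": 0, "wz": 0}
    - {"hand": 0, "tx": 0, "ty": 0, "tz": 55, "wx": 0, "wy": 0, "wz": 0}
    - {"hand": 0, "tx": 0, "ty": 0, "tz": 43, "wx": 0, "wy": 0, "wz": 0}
    - {"hand": 0, "tx": 0, "ty": -12, "tz": 0, "wx": 0, "wy": 0, "wz": 0}
    - {"hand": 0, "tx": 0, "ty": -12, "tz": 0, "wx": 0, "wy": 0, "wz": 0}

```text
clock: 3.92
eef_pos: [487.0, 26.6, 69.0]
tcp_rot: [3.141, 0.0, 1.718]
contact_force: [0.3, -0.6, 0.9]
opening: -0.004
grasp_force: 0.0
```

Call:
arm_command:
  deltas:
    - {"hand": 0, "tx": 0, "ty": -10, "tz": 0, "wx": 0, "wy": 0, "wz": 0}
    - {"hand": 0, "tx": 0, "ty": -10, "tz": 0, "wx": 0, "wy": 0, "wz": 0}
    - {"hand": 0, "tx": 0, "ty": -10, "tz": 0, "wx": 0, "wy": 0, "wz": 0}
    - {"hand": 0, "tx": 0, "ty": -10, "tz": 0, "wx": 0, "wy": 0, "wz": 0}
    - {"hand": 0, "tx": 0, "ty": -8, "tz": 0, "wx": 0, "wy": 0, "wz": 0}
    - {"hand": 0, "tx": 0, "ty": -6, "tz": 0, "wx": 0, "wy": 0, "wz": 0}
    - {"hand": 0, "tx": 0, "ty": 0, "tz": 0, "wx": 0, "wy": 0, "wz": 0}

```text
clock: 4.8
eef_pos: [433.3, 18.8, 67.9]
tcp_rot: [-3.141, -0.0, 1.716]
contact_force: [0.3, -0.6, 0.6]
opening: -0.003
grasp_force: 0.0
```

```bash
python3 -c "
from h import *
togo((424,17.1,68),1.717)
t=grab('top');s=grab('scene')
for f,n in((t,'t'),(s,'s')):
  h=cv2.cvtColor(f['image'],cv2.COLOR_RGB2HSV);m=cv2.inRange(h,(0,150,100),(8,255,255));_,l,st,ce=cv2.connectedComponentsWithStats(m)
  print(n,[(c.round(1),a[4]) for c,a in zip(ce,st) if a[4]>5 and 240<c[0]<345 and c[1]<290][1:])
u=np.array([-.146,.989,0]);v=np.array([-.989,-.146,0]);P=np.array([424.1,17.1,34])
for th in(-.5,0,.3,.5,.6):
  X=P+50*(np.sin(th)*v+np.cos(th)*np.array([0,0,1]));print(th,proj(t,X),proj(s,X))
cv2.imwrite('pics/lev.png',cv2.resize(s['image'][120:270,220:400],(720,600))[:,:,::-1])
"
```

```text
shift(tool) [-0.3 -9.5 -0.1] turn [-0.    -0.    -0.001] t 4.8 pos [433.3  18.8  67.9] rot [-3.141 -0.     1.716] F [ 0.3 -0.6  0.6] grip 0.0 open -0.2 q [ 0.04  0.24  2.14  0.    0.76 -0.11]
t [(array([330.2, 236.9]), np.int32(80))]
s [(array([299.9, 185.8]), np.int32(90)), (array([336.8, 263.4]), np.int32(125))]
-0.5 [261.9 214. ] [299.7 186.4]
0 [262.9 223. ] [292.4 190.6]
0.3 [263.7 229. ] [288.  195.1]
0.5 [264.4 232.8] [285.2 198.8]
0.6 [264.7 234.6] [284.  200.7]
```

View pics/lev.png

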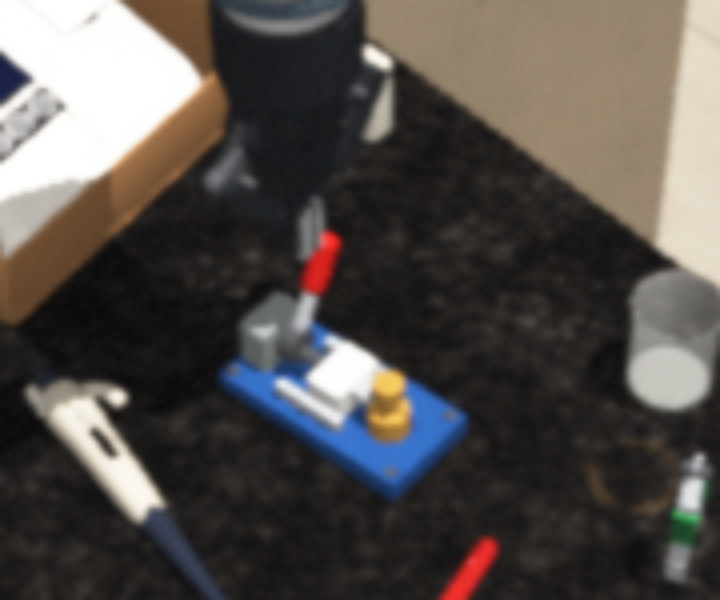

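The picture shows the lever unmoved (red grip at full-image (300,186)), with the fingertip behind it near (297,180). I'll compare that with the reported TCP.

```bash
python3 -c "
from h import *
s=grab('scene');t=grab('top');w=grab('wrist')
print(r.sense()['eef_pos'])
for X in((433.3,18.8,68),(433.3,18.8,90),(424.1,17.1,34),(456.8,21.9,94.6),(448,20.6,80)): print(X,proj(s,X),proj(t,X),proj(w,X))
a=cv2.resize(w['image'],(400,300));b=cv2.resize(t['image'][180:255,210:310],(400,300),interpolation=cv2.INTER_CUBIC)
c=cv2.resize(s['image'][150:240,240:360],(400,300),interpolation=cv2.INTER_CUBIC)
cv2.imwrite('pics/chk.png',np.hstack([np.vstack([a,b]),np.vstack([c,c*0])])[:,:,::-1])
"
```

```text
[434.04856041  18.89725904  68.00202254]
(433.3, 18.8, 68) [295.4 193.1] [262.9 220.3] [313.8 277.6]
(433.3, 18.8, 90) [295.  186.2] [262. 219.] [313.4 298.1]
(424.1, 17.1, 34) [293.4 205.9] [264.7 225.9] [297.6 254. ]
(456.8, 21.9, 94.6) [302.2 178.7] [260.7 209.3] [369.6 303.7]
(448, 20.6, 80) [299.8 185.6] [261.8 213.8] [346.1 288.9]
```

View pics/chk.png

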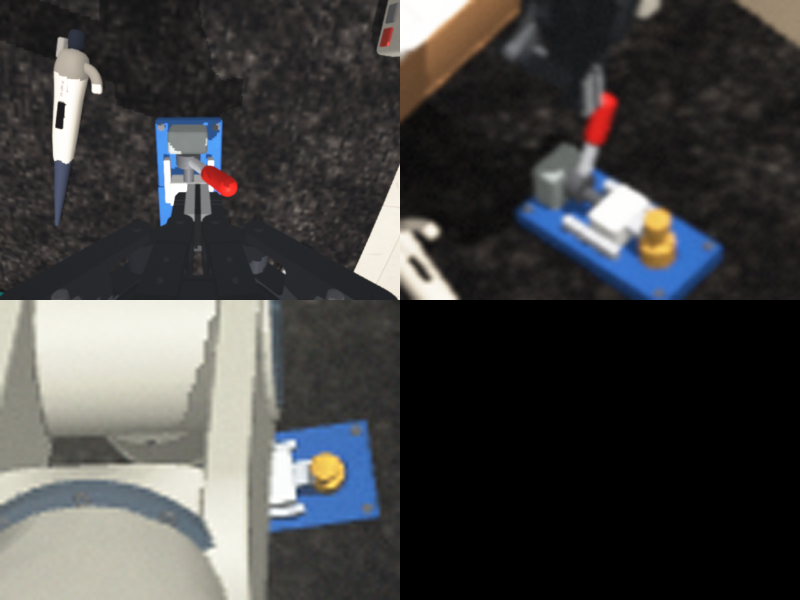

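```bash
python3 -c "
from h import *
s=grab('scene');w=grab('wrist')
a=cv2.resize(w['image'][220:370,250:400],(400,400),interpolation=cv2.INTER_CUBIC)
c=cv2.resize(s['image'][150:210,265:325],(400,400),interpolation=cv2.INTER_CUBIC)
for f,im,x0,y0,k in((w,a,250,220,400/150),(s,c,265,150,400/60)):
  for z in(68,78,88,98):
    p=(proj(f,(434,18.9,z))-[x0,y0])*k; cv2.circle(im,tuple(int(v) for v in p),3,(0,255,0),-1)
cv2.imwrite('pics/chk2.png',np.hstack([a,c])[:,:,::-1])
"
```

```text
(no output)
```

View pics/chk2.png

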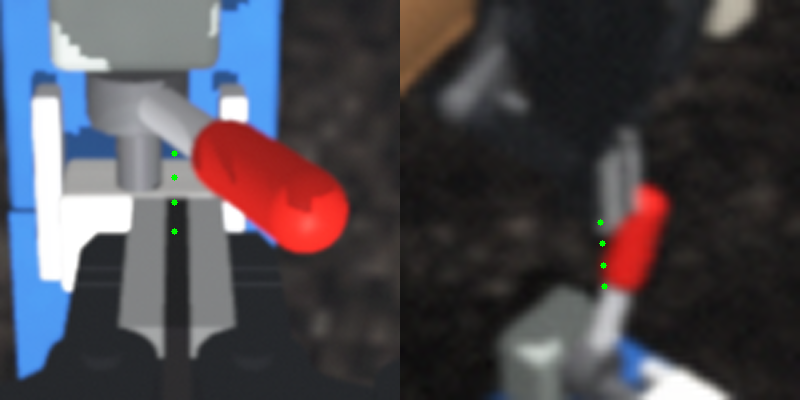

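```bash
python3 -c "
from h import *
s=grab('scene');w=grab('wrist')
print(tri(w,(315.6,293.9),s,(296.8,184.8)))
print('lever end',tri(w,(250+318*.375,220+218*.375),s,(265+255*.15,150+190*.15)))
print('weight/pivot check, bearing corner', )
"
```

```text
(array([436. ,  19.7,  90.2]), 5.2)
lever end (array([457.9,  21.6,  93.6]), 3.0)
weight/pivot check, bearing corner
```

The reported TCP lies about 25 mm below the visible fingertips, so they passed over the lever. I'll calibrate this with a gentle touch on free worktop.

Call:
arm_command:
  deltas:
    - {"hand": 0, "tx": 0, "ty": 0, "tz": -30, "wx": 0, "wy": 0, "wz": 0}
    - {"hand": 0, "tx": 0, "ty": 50, "tz": 0, "wx": 0, "wy": 0, "wz": 0}
    - {"hand": 0, "tx": 0, "ty": 35, "tz": 0, "wx": 0, "wy": 0, "wz": 0}
    - {"hand": 0, "tx": 0, "ty": 0, "tz": 50, "wx": 0, "wy": 0, "wz": 0}
    - {"hand": 0, "tx": 0, "ty": 0, "tz": 35, "wx": 0, "wy": 0, "wz": 0}
    - {"hand": 0, "tx": 0, "ty": 0, "tz": 8, "wx": 0, "wy": 0, "wz": 0}
    - {"hand": 0, "tx": 0, "ty": 0, "tz": 0, "wx": 0, "wy": 0, "wz": 0}

```text
clock: 6.12
eef_pos: [517.9, 31.1, 5.2]
tcp_rot: [-3.141, -0.0, 1.716]
contact_force: [-0.2, 0.1, 0.6]
opening: -0.002
grasp_force: 0.0
```

```bash
python3 -c "
from h import *
togo((498,28,0),1.717)
s=grab('scene');w=grab('wrist')
P=r.sense()['eef_pos']
a=cv2.resize(w['image'][200:400,220:420],(400,400),interpolation=cv2.INTER_CUBIC)
p0=proj(s,P).astype(int)-30
c=cv2.resize(s['image'][p0[1]:p0[1]+60,p0[0]:p0[0]+60],(400,400),interpolation=cv2.INTER_CUBIC)
for f,im,x0,y0,k in((w,a,220,200,2),(s,c,p0[0],p0[1],400/60)):
  for z in(0,10,20,30):
    p=(proj(f,P+[0,0,z])-[x0,y0])*k; cv2.circle(im,tuple(int(v) for v in p),3,(0,255,0),-1)
cv2.imwrite('pics/chk3.png',np.hstack([a,c])[:,:,::-1])
"
```

```text
shift(tool) [ -0.2 -20.1   5.2] turn [-0.    -0.    -0.001] t 6.125 pos [517.9  31.1   5.2] rot [-3.141 -0.     1.716] F [-0.2  0.1  0.6] grip 0.0 open -0.1 q [ 0.06  0.46  2.    0.    0.68 -0.09]
```

View pics/chk3.png

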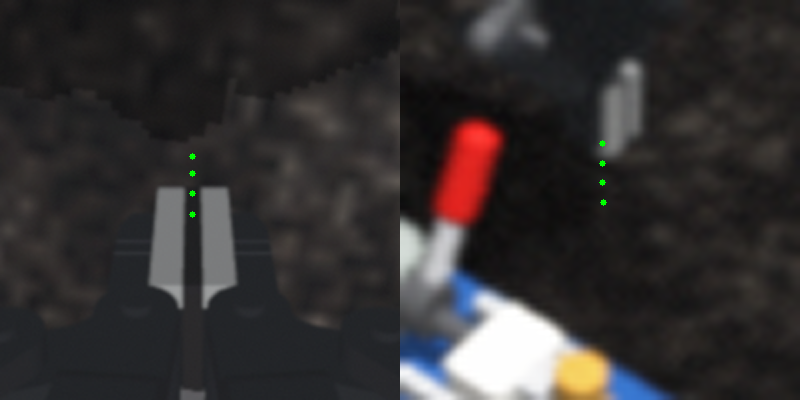

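Call:
arm_command:
  deltas:
    - {"hand": 0, "tx": 0, "ty": 0, "tz": 2.5, "wx": 0, "wy": 0, "wz": 0}
    - {"hand": 0, "tx": 0, "ty": 0, "tz": 2.5, "wx": 0, "wy": 0, "wz": 0}
    - {"hand": 0, "tx": 0, "ty": 0, "tz": 0, "wx": 0, "wy": 0, "wz": 0}

```text
clock: 6.6
eef_pos: [517.8, 31.1, 0.1]
tcp_rot: [3.141, 0.0, 1.716]
contact_force: [0.3, 0.6, 1.2]
opening: 0.003
grasp_force: 0.0
```

Call:
arm_command:
  deltas:
    - {"hand": 0, "tx": 0, "ty": 0, "tz": 2.5, "wx": 0, "wy": 0, "wz": 0}
    - {"hand": 0, "tx": 0, "ty": 0, "tz": 0, "wx": 0, "wy": 0, "wz": 0}

```text
clock: 6.85
eef_pos: [517.6, 31.1, -2.7]
tcp_rot: [-3.141, -0.0, 1.716]
contact_force: [-0.6, -1.2, -0.5]
opening: 0.002
grasp_force: 0.0
```

No contact even below zero, which confirms the offset. I'll continue down in small steps.

Call:
arm_command:
  deltas:
    - {"hand": 0, "tx": 0, "ty": 0, "tz": 3, "wx": 0, "wy": 0, "wz": 0}
    - {"hand": 0, "tx": 0, "ty": 0, "tz": 3, "wx": 0, "wy": 0, "wz": 0}
    - {"hand": 0, "tx": 0, "ty": 0, "tz": 0, "wx": 0, "wy": 0, "wz": 0}

```text
clock: 7.22
eef_pos: [517.6, 31.1, -8.8]
tcp_rot: [-3.141, -0.0, 1.716]
contact_force: [0.3, 0.5, 0.1]
opening: 0.001
grasp_force: 0.0
```

Call:
arm_command:
  deltas:
    - {"hand": 0, "tx": 0, "ty": 0, "tz": 2.5, "wx": 0, "wy": 0, "wz": 0}
    - {"hand": 0, "tx": 0, "ty": 0, "tz": 0, "wx": 0, "wy": 0, "wz": 0}

```text
clock: 7.48
eef_pos: [517.7, 31.1, -11.2]
tcp_rot: [-3.141, -0.0, 1.716]
contact_force: [0.3, -0.3, 0.6]
opening: -0.0
grasp_force: 0.0
```

Call:
arm_command:
  deltas:
    - {"hand": 0, "tx": 0, "ty": 0, "tz": 2, "wx": 0, "wy": 0, "wz": 0}
    - {"hand": 0, "tx": 0, "ty": 0, "tz": 0, "wx": 0, "wy": 0, "wz": 0}

```text
clock: 7.72
eef_pos: [517.7, 31.1, -13.1]
tcp_rot: [-3.141, -0.0, 1.716]
contact_force: [-0.0, 0.1, -0.2]
opening: 0.003
grasp_force: 0.0
```

Call:
arm_command:
  deltas:
    - {"hand": 0, "tx": 0, "ty": 0, "tz": 2, "wx": 0, "wy": 0, "wz": 0}
    - {"hand": 0, "tx": 0, "ty": 0, "tz": 0, "wx": 0, "wy": 0, "wz": 0}

```text
clock: 7.98
eef_pos: [517.7, 31.1, -15.2]
tcp_rot: [-3.141, 0.0, 1.716]
contact_force: [0.6, 0.4, -0.4]
opening: -0.0
grasp_force: 0.0
```

Call:
arm_command:
  deltas:
    - {"hand": 0, "tx": 0, "ty": 0, "tz": 2, "wx": 0, "wy": 0, "wz": 0}
    - {"hand": 0, "tx": 0, "ty": 0, "tz": 0, "wx": 0, "wy": 0, "wz": 0}

```text
clock: 8.22
eef_pos: [517.7, 31.1, -17.1]
tcp_rot: [-3.141, -0.0, 1.716]
contact_force: [0.9, -0.2, -0.7]
opening: 0.002
grasp_force: 0.0
```

Call:
arm_command:
  deltas:
    - {"hand": 0, "tx": 0, "ty": 0, "tz": 1.5, "wx": 0, "wy": 0, "wz": 0}
    - {"hand": 0, "tx": 0, "ty": 0, "tz": 0, "wx": 0, "wy": 0, "wz": 0}

```text
clock: 8.48
eef_pos: [517.7, 31.1, -18.6]
tcp_rot: [-3.141, -0.0, 1.716]
contact_force: [-0.5, -0.8, -0.6]
opening: -0.004
grasp_force: 0.0
```

Call:
arm_command:
  deltas:
    - {"hand": 0, "tx": 0, "ty": 0, "tz": 1.5, "wx": 0, "wy": 0, "wz": 0}
    - {"hand": 0, "tx": 0, "ty": 0, "tz": 0, "wx": 0, "wy": 0, "wz": 0}

```text
clock: 8.72
eef_pos: [517.7, 31.1, -20.1]
tcp_rot: [-3.141, -0.0, 1.716]
contact_force: [0.4, 0.5, -0.1]
opening: -0.001
grasp_force: 0.0
```

Call:
arm_command:
  deltas:
    - {"hand": 0, "tx": 0, "ty": 0, "tz": 1.5, "wx": 0, "wy": 0, "wz": 0}
    - {"hand": 0, "tx": 0, "ty": 0, "tz": 0, "wx": 0, "wy": 0, "wz": 0}

```text
clock: 8.98
eef_pos: [517.7, 31.1, -21.6]
tcp_rot: [-3.141, 0.0, 1.716]
contact_force: [0.4, -0.3, 0.4]
opening: 0.002
grasp_force: 0.0
```

Call:
arm_command:
  deltas:
    - {"hand": 0, "tx": 0, "ty": 0, "tz": 1.5, "wx": 0, "wy": 0, "wz": 0}
    - {"hand": 0, "tx": 0, "ty": 0, "tz": 0, "wx": 0, "wy": 0, "wz": 0}

```text
clock: 9.22
eef_pos: [517.7, 31.1, -23.1]
tcp_rot: [-3.141, -0.0, 1.716]
contact_force: [0.4, 0.5, 0.2]
opening: -0.002
grasp_force: 0.0
```

Call:
arm_command:
  deltas:
    - {"hand": 0, "tx": 0, "ty": 0, "tz": 1.5, "wx": 0, "wy": 0, "wz": 0}
    - {"hand": 0, "tx": 0, "ty": 0, "tz": 0, "wx": 0, "wy": 0, "wz": 0}

```text
clock: 9.48
eef_pos: [518.0, 31.1, -24.5]
tcp_rot: [3.141, 0.0, 1.716]
contact_force: [0.6, -0.1, 0.1]
opening: -0.002
grasp_force: 0.0
```

Call:
arm_command:
  deltas:
    - {"hand": 0, "tx": 0, "ty": 0, "tz": 1.5, "wx": 0, "wy": 0, "wz": 0}
    - {"hand": 0, "tx": 0, "ty": 0, "tz": 0, "wx": 0, "wy": 0, "wz": 0}

```text
clock: 9.72
eef_pos: [518.9, 31.2, -25.7]
tcp_rot: [3.14, 0.0, 1.716]
contact_force: [3.6, -0.1, 3.5]
opening: 0.002
grasp_force: 0.0
```

Call:
arm_command:
  deltas:
    - {"hand": 0, "tx": 0, "ty": 0, "tz": 1.5, "wx": 0, "wy": 0, "wz": 0}
    - {"hand": 0, "tx": 0, "ty": 0, "tz": 0, "wx": 0, "wy": 0, "wz": 0}

```text
clock: 9.98
eef_pos: [519.9, 31.2, -26.7]
tcp_rot: [3.138, 0.0, 1.716]
contact_force: [5.9, 0.1, 5.9]
opening: 0.006
grasp_force: 0.0
```

The sideways force suggests the gripper linkage may be touching the lever rather than the tips touching the table. I'll move away and redo it.

Call:
arm_command:
  deltas:
    - {"hand": 0, "tx": 0, "ty": 0, "tz": -15, "wx": 0, "wy": 0, "wz": 0}
    - {"hand": 0, "tx": 0, "ty": 35, "tz": 0, "wx": 0, "wy": 0, "wz": 0}
    - {"hand": 0, "tx": 0, "ty": 0, "tz": 12, "wx": 0, "wy": 0, "wz": 0}
    - {"hand": 0, "tx": 0, "ty": 0, "tz": 0, "wx": 0, "wy": 0, "wz": 0}

```text
clock: 10.48
eef_pos: [550.3, 36.0, -25.5]
tcp_rot: [-3.138, -0.0, 1.716]
contact_force: [-0.5, -0.3, -0.2]
opening: -0.0
grasp_force: 0.0
```

Call:
arm_command:
  deltas:
    - {"hand": 0, "tx": 0, "ty": 0, "tz": 2, "wx": 0, "wy": 0, "wz": 0}
    - {"hand": 0, "tx": 0, "ty": 0, "tz": 0, "wx": 0, "wy": 0, "wz": 0}

```text
clock: 10.72
eef_pos: [551.7, 36.1, -26.6]
tcp_rot: [-3.141, -0.0, 1.716]
contact_force: [0.4, 0.0, 0.3]
opening: 0.0
grasp_force: 0.0
```

Call:
arm_command:
  deltas:
    - {"hand": 0, "tx": 0, "ty": 0, "tz": 2, "wx": 0, "wy": 0, "wz": 0}
    - {"hand": 0, "tx": 0, "ty": 0, "tz": 0, "wx": 0, "wy": 0, "wz": 0}

```text
clock: 10.98
eef_pos: [552.3, 36.2, -28.6]
tcp_rot: [-3.141, -0.0, 1.716]
contact_force: [-0.6, -0.1, -1.1]
opening: -0.001
grasp_force: 0.0
```

```bash
python3 -c "
from h import *
togo((498,28,0),1.717)
s=grab('scene')
h=cv2.cvtColor(s['image'],cv2.COLOR_RGB2HSV);m=cv2.inRange(h,(0,150,100),(8,255,255));_,l,st,ce=cv2.connectedComponentsWithStats(m)
print([(c.round(1),a[4]) for c,a in zip(ce,st) if a[4]>5 and 240<c[0]<345 and c[1]<290][1:])
"
```

```text
shift(tool) [ -0.2 -54.9 -28.6] turn [-0.    -0.    -0.001] t 10.975 pos [552.3  36.2 -28.6] rot [-3.141 -0.     1.716] F [-0.6 -0.1 -1.1] grip 0.0 open -0.0 q [ 0.06  0.55  1.93 -0.    0.66 -0.08]
[(array([299.7, 185.1]), np.int32(107)), (array([336.9, 263.3]), np.int32(128))]
```

Call:
arm_command:
  deltas:
    - {"hand": 0, "tx": 0, "ty": 0, "tz": 1.5, "wx": 0, "wy": 0, "wz": 0}
    - {"hand": 0, "tx": 0, "ty": 0, "tz": 0, "wx": 0, "wy": 0, "wz": 0}

```text
clock: 11.28
eef_pos: [552.4, 36.2, -30.1]
tcp_rot: [-3.141, 0.0, 1.716]
contact_force: [0.3, 0.6, 0.2]
opening: -0.004
grasp_force: 0.0
```

Call:
arm_command:
  deltas:
    - {"hand": 0, "tx": 0, "ty": 0, "tz": 1.5, "wx": 0, "wy": 0, "wz": 0}
    - {"hand": 0, "tx": 0, "ty": 0, "tz": 0, "wx": 0, "wy": 0, "wz": 0}

```text
clock: 11.52
eef_pos: [552.4, 36.2, -31.6]
tcp_rot: [-3.141, -0.0, 1.716]
contact_force: [0.0, 0.8, -1.2]
opening: -0.001
grasp_force: 0.0
```

Call:
arm_command:
  deltas:
    - {"hand": 0, "tx": 0, "ty": 0, "tz": 1.5, "wx": 0, "wy": 0, "wz": 0}
    - {"hand": 0, "tx": 0, "ty": 0, "tz": 0, "wx": 0, "wy": 0, "wz": 0}

```text
clock: 11.78
eef_pos: [552.4, 36.2, -33.1]
tcp_rot: [-3.141, 0.0, 1.716]
contact_force: [-0.6, 0.4, 1.0]
opening: 0.001
grasp_force: 0.0
```

Call:
arm_command:
  deltas:
    - {"hand": 0, "tx": 0, "ty": 0, "tz": 1.5, "wx": 0, "wy": 0, "wz": 0}
    - {"hand": 0, "tx": 0, "ty": 0, "tz": 0, "wx": 0, "wy": 0, "wz": 0}

```text
clock: 12.02
eef_pos: [552.4, 36.2, -34.6]
tcp_rot: [-3.141, 0.0, 1.716]
contact_force: [0.3, -0.8, -0.9]
opening: -0.001
grasp_force: 0.0
```

```bash
python3 -c "
from h import *
s=grab('scene');w=grab('wrist');P=r.sense()['eef_pos']
W=np.array(w['world_to_cam']);print('cam',-W[:3,:3].T@W[:3,3],'P',P)
g=w['image'][200:400,250:400].astype(int);m=((g.max(2)-g.min(2)<18)&(g.mean(2)>85)).astype(np.uint8)
n,l,st,ce=cv2.connectedComponentsWithStats(m);print([ (st[i]+[250,200,0,0,0],) for i in range(1,n) if st[i,4]>80])
p=proj(s,P).astype(int);x0,y0=p[0]-25,p[1]-45;print(p)
g=s['image'][y0:y0+60,x0:x0+50].astype(int);m=((g.max(2)-g.min(2)<25)&(g.mean(2)>75)).astype(np.uint8)
n,l,st,ce=cv2.connectedComponentsWithStats(m);print([ (st[i]+[x0,y0,0,0,0],ce[i]+[x0,y0]) for i in range(1,n) if st[i,4]>8])
for z in(0,20,30,40,50): print(z,proj(w,P+[0,0,z]),proj(s,P+[0,0,z]))
cv2.imwrite('pics/f.png',cv2.resize(s['image'][130:230,250:350],(600,600),interpolation=cv2.INTER_CUBIC)[:,:,::-1])
"
```

```text
cam [541.68265652 113.4896984  143.95262011] P [552.44570284  36.19294976 -34.53521134]
[(array([295, 294,  17,  60, 812]),), (array([321, 294,  17,  60, 808]),)]
[329 193]
[(array([310, 148,   7,   8,  41]), array([313.29268293, 151.34146341])), (array([311, 162,  11,  10,  54]), array([315.94444444, 167.11111111])), (array([329, 173,   7,  14,  66]), array([332.31818182, 179.74242424])), (array([304, 204,   8,   4,  20]), array([306.7 , 206.05]))]
0 [315.5 277.7] [329.2 193.9]
20 [315.4 296.1] [329.3 188.3]
30 [315.3 306.9] [329.3 185.5]
40 [315.3 319. ] [329.4 182.6]
50 [315.2 332.6] [329.4 179.7]
```

View pics/f.png

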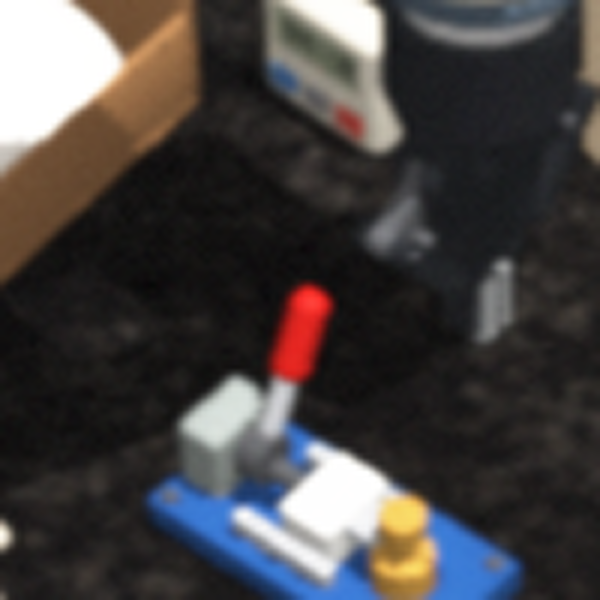

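The view shows the fingertips still clear of the surface near (331,187), consistent with about 30 mm or more of offset. A few more steps down.

Call:
arm_command:
  deltas:
    - {"hand": 0, "tx": 0, "ty": 0, "tz": 1.5, "wx": 0, "wy": 0, "wz": 0}
    - {"hand": 0, "tx": 0, "ty": 0, "tz": 0, "wx": 0, "wy": 0, "wz": 0}

```text
clock: 12.38
eef_pos: [552.6, 36.2, -35.3]
tcp_rot: [3.141, 0.0, 1.716]
contact_force: [-3.4, 0.7, 10.6]
opening: -0.0
grasp_force: 5.4
```

Call:
arm_command:
  deltas:
    - {"hand": 0, "tx": 0, "ty": 0, "tz": 1.5, "wx": 0, "wy": 0, "wz": 0}
    - {"hand": 0, "tx": 0, "ty": 0, "tz": 0, "wx": 0, "wy": 0, "wz": 0}

```text
clock: 12.62
eef_pos: [552.7, 36.2, -35.4]
tcp_rot: [3.141, 0.0, 1.716]
contact_force: [-8.4, -1.0, 30.3]
opening: 0.005
grasp_force: 15.2
```

```bash
python3 -c "
from h import *
s=grab('scene');w=grab('wrist');P=r.sense()['eef_pos'];print(P)
v=np.array([-.146,.989,0])
for d in(0,15,20,25,30,35,40):
  print(d,'wrist +edge',proj(w,P+11*v+[0,0,d]),'scene -edge',proj(s,P-11*v+[0,0,d]))
g=w['image'][200:400,250:400].astype(int);m=((g.max(2)-g.min(2)<18)&(g.mean(2)>85))
print(np.argwhere(m)[:,0].min()+200)
g=s['image'][150:210,320:345].astype(int).mean(2).round().astype(int);print(g[15:42,5:18])
"
```

```text
[552.68768409  36.21627844 -35.36913979]
0 wrist +edge [315.3 256.4] scene -edge [332.8 196.2]
15 wrist +edge [315.3 268.4] scene -edge [332.9 192. ]
20 wrist +edge [315.2 272.8] scene -edge [332.9 190.6]
25 wrist +edge [315.2 277.5] scene -edge [332.9 189.2]
30 wrist +edge [315.1 282.5] scene -edge [332.9 187.7]
35 wrist +edge [315.1 287.7] scene -edge [333.  186.3]
40 wrist +edge [315.1 293.3] scene -edge [333.  184.9]
294
[[ 27  25  27  28  27  30  29  27  30  27  31  28  32]
 [ 26  27  28  27  26  28  30  29  29  28  28  28  32]
 [ 27  29  27  27  28  28  28  29  29  27  28  30  30]
 [ 28  26  29  30  28  31  27  29  29  28  28  30  33]
 [ 29  28  29  29  29  30  28  29  29  28  31  33  31]
 [ 29  28  29  31  28  28  30  29  28  30  31  31  31]
 [ 31  28  30  31  26  28  27  31  29  35  36  34  28]
 [ 31  27  32  28  29  27  29  33  44  47  39  32  29]
 [ 32  32  28  29  28  29  32  50  75  81  56  35  37]
 [ 36  34  29  29  28  31  36  63  96 106  75  46  49]
 [ 36  38  36  31  30  31  42  60  90 104  77  52  53]
 [ 40  39  37  31  31  44  64  80  93 102  77  49  42]
 [ 37  41  37  36  42  70 102 111 105 106  80  51  39]
 [ 36  35  32  32  51  87 122 123 115 111  78  51  47]
 [ 31  34  31  34  55  97 126 127 117 114  78  51  52]
 [ 31  31  28  36  58  98 127 127 119 116  79  53  52]
 [ 29  28  29  36  58 100 127 128 119 115  81  56  55]
 [ 29  29  32  39  61  99 128 129 117 115  84  58  53]
 [ 30  31  32  40  63 101 132 126 113 105  74  49  41]
 [ 24  27  28  39  64 104 132 124  89  73  51  36  34]
 [ 19  19  26  41  72 110 132 116  70  51  47  42  35]
 [ 16  19  24  42  75 106 105  80  49  45  48  46  38]
 [ 23  25  27  38  55  67  62  49  44  39  43  47  45]
 [ 28  28  33  40  43  46  43  42  37  36  35  39  40]
 [ 28  28  33  36  42  47  43  40  34  34  30  33  34]
 [ 26  28  29  32  35  37  40  36  32  32  35  34  37]
 [ 26  27  27  25  30  32  34  31  33  38  41  40  35]]
```

Contact is at reported z = -35, so the real tips sit 35 mm above the reported TCP. Now I'll raise the tips to a true z of about 68 (reported 33) and push the lever.

Call:
arm_command:
  deltas:
    - {"hand": 0, "tx": 0, "ty": 0, "tz": -38, "wx": 0, "wy": 0, "wz": 0}
    - {"hand": 0, "tx": 0, "ty": 0, "tz": -33, "wx": 0, "wy": 0, "wz": 0}
    - {"hand": 0, "tx": 0, "ty": -35, "tz": 0, "wx": 0, "wy": 0, "wz": 0}
    - {"hand": 0, "tx": 0, "ty": -30, "tz": 0, "wx": 0, "wy": 0, "wz": 0}
    - {"hand": 0, "tx": 0, "ty": -10, "tz": 0, "wx": 0, "wy": 0, "wz": 0}
    - {"hand": 0, "tx": 0, "ty": -10, "tz": 0, "wx": 0, "wy": 0, "wz": 0}
    - {"hand": 0, "tx": 0, "ty": -10, "tz": 0, "wx": 0, "wy": 0, "wz": 0}
    - {"hand": 0, "tx": 0, "ty": -10, "tz": 0, "wx": 0, "wy": 0, "wz": 0}

```text
clock: 13.72
eef_pos: [448.7, 21.0, 33.5]
tcp_rot: [3.141, 0.0, 1.716]
contact_force: [1.2, 0.5, 1.6]
opening: -0.0
grasp_force: 0.8
```

Call:
arm_command:
  deltas:
    - {"hand": 0, "tx": 0, "ty": -8, "tz": 0, "wx": 0, "wy": 0, "wz": 0}
    - {"hand": 0, "tx": 0, "ty": -8, "tz": 0, "wx": 0, "wy": 0, "wz": 0}
    - {"hand": 0, "tx": 0, "ty": -6, "tz": 0, "wx": 0, "wy": 0, "wz": 0}
    - {"hand": 0, "tx": 0, "ty": 0, "tz": 0, "wx": 0, "wy": 0, "wz": 0}

```text
clock: 14.22
eef_pos: [425.8, 17.7, 33.3]
tcp_rot: [-3.14, -0.0, 1.716]
contact_force: [-0.1, -0.0, 0.2]
opening: 0.0
grasp_force: 0.0
```

```bash
cat > lev.py <<'E'
from h import *
togo((424.1,17.1,33),1.717)
s=grab('scene');w=grab('wrist')
u=np.array([-.146,.989,0]);v=np.array([-.989,-.146,0]);P=np.array([424.1,17.1,34])
for f,n in((s,'s'),(w,'w')):
  h=cv2.cvtColor(f['image'],cv2.COLOR_RGB2HSV);m=cv2.inRange(h,(0,150,60),(8,255,255));_,l,st,ce=cv2.connectedComponentsWithStats(m)
  print(n,[(c.round(1),a[4]) for c,a in zip(ce,st) if a[4]>5][1:6])
  print([(th,proj(f,P+50*(np.sin(th)*v+np.cos(th)*np.array([0,0,1])))) for th in(-.5,0,.3,.5)])
E
python3 lev.py
```

```text
shift(tool) [-0.4 -1.8  0.3] turn [-0.001 -0.    -0.001] t 14.225 pos [425.8  17.7  33.3] rot [-3.14  -0.     1.716] F [-0.1 -0.   0.2] grip 0.0 open 0.0 q [ 0.04  0.3   2.18 -0.    0.67 -0.11]
s [(array([239.1,  72.9]), np.int32(26)), (array([285.8, 196.2]), np.int32(67)), (array([337., 263.]), np.int32(140)), (array([297.9, 335. ]), np.int32(157))]
[(-0.5, array([299.7, 186.4])), (0, array([292.4, 190.6])), (0.3, array([288. , 195.1])), (0.5, array([285.2, 198.8]))]
w [(array([251.6, 330.5]), np.int32(2377))]
[(-0.5, array([372.5, 325.7])), (0, array([309.1, 334.4])), (0.3, array([269.3, 331.1])), (0.5, array([246.4, 325.6]))]
```

The lever is at about +0.45 rad. I'll push on to the stop.

Call:
arm_command:
  deltas:
    - {"hand": 0, "tx": 0, "ty": -4, "tz": 0, "wx": 0, "wy": 0, "wz": 0}
    - {"hand": 0, "tx": 0, "ty": 0, "tz": 0, "wx": 0, "wy": 0, "wz": 0}

```text
clock: 14.58
eef_pos: [422.6, 17.2, 33.5]
tcp_rot: [-3.141, -0.0, 1.716]
contact_force: [0.7, 0.1, 0.5]
opening: 0.005
grasp_force: 0.1
```

Call:
arm_command:
  deltas:
    - {"hand": 0, "tx": 0, "ty": -3, "tz": 0, "wx": 0, "wy": 0, "wz": 0}
    - {"hand": 0, "tx": 0, "ty": 0, "tz": 0, "wx": 0, "wy": 0, "wz": 0}

```text
clock: 14.82
eef_pos: [421.9, 17.0, 34.0]
tcp_rot: [3.138, 0.0, 1.716]
contact_force: [5.7, 0.4, -0.2]
opening: -0.0
grasp_force: 2.2
```

```bash
python3 lev.py
```

```text
shift(tool) [-0.2  2.2  1. ] turn [ 0.004  0.    -0.001] t 14.825 pos [421.9  17.   34. ] rot [3.138 0.    1.716] F [ 5.7  0.4 -0.2] grip 2.2 open -0.0 q [ 0.04  0.29  2.19  0.    0.66 -0.11]
s [(array([239.1,  72.9]), np.int32(24)), (array([284.9, 197.4]), np.int32(70)), (array([337. , 263.1]), np.int32(141)), (array([297.9, 335. ]), np.int32(155))]
[(-0.5, array([299.7, 186.4])), (0, array([292.4, 190.6])), (0.3, array([288. , 195.1])), (0.5, array([285.2, 198.8]))]
w [(array([255., 329.]), np.int32(2329))]
[(-0.5, array([384.2, 324.2])), (0, array([321.6, 333. ])), (0.3, array([281.8, 329.9])), (0.5, array([258.5, 324.5]))]
```

The lever rests on its stop (6 N). I'll retreat, turn, and go above the tongs.

Call:
arm_command:
  deltas:
    - {"hand": 0, "tx": 0, "ty": 30, "tz": 0, "wx": 0, "wy": 0, "wz": 0}
    - {"hand": 85, "tx": 0, "ty": 0, "tz": -55, "wx": 0, "wy": 0, "wz": 0}
    - {"hand": 85, "tx": 0, "ty": 0, "tz": -55, "wx": 0, "wy": 0, "wz": 0}
    - {"hand": 85, "tx": 0, "ty": 0, "tz": -55, "wx": 0, "wy": 0, "wz": 0}
    - {"hand": 85, "tx": 0, "ty": 0, "tz": 0, "wx": 0, "wy": 0, "wz": 0.17}
    - {"hand": 85, "tx": 0, "ty": 0, "tz": 0, "wx": 0, "wy": 0, "wz": 0.17}
    - {"hand": 85, "tx": 0, "ty": 0, "tz": 0, "wx": 0, "wy": 0, "wz": 0.17}
    - {"hand": 85, "tx": 0, "ty": 0, "tz": 0, "wx": 0, "wy": 0, "wz": 0.17}

```text
clock: 15.92
eef_pos: [448.9, 21.1, 198.3]
tcp_rot: [-3.141, 0.001, 1.03]
contact_force: [0.3, 0.5, 0.3]
opening: 0.996
grasp_force: 0.0
```

Call:
arm_command:
  deltas:
    - {"hand": 85, "tx": 0, "ty": 0, "tz": 0, "wx": 0, "wy": 0, "wz": 0.17}
    - {"hand": 85, "tx": 0, "ty": 0, "tz": 0, "wx": 0, "wy": 0, "wz": 0.17}
    - {"hand": 85, "tx": 0, "ty": 0, "tz": 0, "wx": 0, "wy": 0, "wz": 0.17}
    - {"hand": 85, "tx": 0, "ty": 0, "tz": 0, "wx": 0, "wy": 0, "wz": 0.17}
    - {"hand": 85, "tx": 0, "ty": 0, "tz": 0, "wx": 0, "wy": 0, "wz": 0.17}
    - {"hand": 85, "tx": 0, "ty": 0, "tz": 0, "wx": 0, "wy": 0, "wz": 0.146}
    - {"hand": 85, "tx": 0, "ty": 0, "tz": 0, "wx": 0, "wy": 0, "wz": 0}

```text
clock: 16.8
eef_pos: [449.1, 21.1, 198.3]
tcp_rot: [3.142, 0.001, 0.041]
contact_force: [-0.3, 0.2, 0.4]
opening: 0.997
grasp_force: 0.0
```

```bash
python3 -c "
from h import *
togo((435.5,-321.5,200),0.04)"; python3 lev.py
```

```text
shift(tool) [-27.5 341.8  -1.7] turn [0.    0.001 0.001] t 16.8 pos [449.1  21.1 198.3] rot [3.142e+00 1.000e-03 4.100e-02] F [-0.3  0.2  0.4] grip 0.0 open 85.2 q [ 0.04  0.07  1.99 -0.    1.08  1.57]
shift(tool) [-25.    3.  165.3] turn [-1.000e-03  1.000e-03 -1.676e+00] t 16.8 pos [449.1  21.1 198.3] rot [3.142e+00 1.000e-03 4.100e-02] F [-0.3  0.2  0.4] grip 0.0 open 85.2 q [ 0.04  0.07  1.99 -0.    1.08  1.57]
s [(array([239.4,  72.9]), np.int32(24)), (array([284.4, 197.1]), np.int32(68)), (array([337.1, 263.1]), np.int32(140)), (array([297.9, 335. ]), np.int32(158))]
[(-0.5, array([299.7, 186.4])), (0, array([292.4, 190.6])), (0.3, array([288. , 195.1])), (0.5, array([285.2, 198.8]))]
w [(array([168.7,  32.9]), np.int32(87)), (array([487.8, 251.5]), np.int32(634)), (array([322.5, 273.8]), np.int32(687))]
[(-0.5, array([316.2, 216.7])), (0, array([319.4, 248.5])), (0.3, array([321.3, 265.1])), (0.5, array([322.3, 273.8]))]
```

Lever confirmed freed: the wrist centroid at (322.5,273.8) matches the prediction for +0.5. On to the tongs.

Call:
arm_command:
  deltas:
    - {"hand": 85, "tx": -4, "ty": 49, "tz": 0, "wx": 0, "wy": 0, "wz": 0}
    - {"hand": 85, "tx": -4, "ty": 49, "tz": 0, "wx": 0, "wy": 0, "wz": 0}
    - {"hand": 85, "tx": -4, "ty": 49, "tz": 0, "wx": 0, "wy": 0, "wz": 0}
    - {"hand": 85, "tx": -4, "ty": 49, "tz": 0, "wx": 0, "wy": 0, "wz": 0}
    - {"hand": 85, "tx": -4, "ty": 49, "tz": 0, "wx": 0, "wy": 0, "wz": 0}
    - {"hand": 85, "tx": -4, "ty": 49, "tz": 0, "wx": 0, "wy": 0, "wz": 0}
    - {"hand": 85, "tx": -3.5, "ty": 47.8, "tz": 0, "wx": 0, "wy": 0, "wz": 0}
    - {"hand": 85, "tx": 0, "ty": 0, "tz": 0, "wx": 0, "wy": 0, "wz": 0}

```text
clock: 17.9
eef_pos: [435.3, -324.2, 198.2]
tcp_rot: [3.141, 0.0, 0.039]
contact_force: [0.2, 0.4, 0.1]
opening: 0.994
grasp_force: 0.0
```

```bash
python3 -c "
from h import *
togo((435.5,-321.5,200),0.04)
w=grab('wrist');cv2.imwrite('pics/w1.png',w['image'][:,:,::-1])
h=cv2.cvtColor(w['image'],cv2.COLOR_RGB2HSV);m=cv2.inRange(h,(45,70,30),(95,255,255));n,l,st,ce=cv2.connectedComponentsWithStats(m)
for i in range(1,n):
  if st[i,4]>20:
    p=np.argwhere(l==i)[:,::-1].astype(np.float32);print(ce[i].round(1),st[i],cv2.boxPoints(cv2.minAreaRect(p)).round(1).tolist())
for X in((435.5,-296,85),(435.5,-347,85),(435.5,-321.5,144),(435.5,-321.5,130)): print(X,proj(w,X))
"
```

```text
shift(tool) [ 0.3 -2.7 -1.8] turn [ 0.001  0.    -0.001] t 17.9 pos [ 435.3 -324.2  198.2] rot [3.141 0.    0.039] F [0.2 0.4 0.1] grip 0.0 open 84.9 q [-0.64  0.22  1.81 -0.    1.11  0.89]
[176.  113.9] [163 109  22  11  98] [[161.8000030517578, 115.4000015258789], [183.39999389648438, 108.19999694824219], [185.60000610351562, 114.80000305175781], [164.0, 122.0]]
[196.3 150.8] [185 145  22  13 131] [[182.6999969482422, 151.0], [203.5, 141.60000610351562], [207.10000610351562, 149.5], [186.3000030517578, 158.89999389648438]]
[279.1 211.2] [276 199   9  32 165] [[276.0, 199.0], [284.0, 199.0], [284.0, 230.0], [276.0, 230.0]]
[341.  212.3] [336 199   9  33 186] [[336.0, 199.0], [344.0, 199.0], [344.0, 231.0], [336.0, 231.0]]
[284.2 407.4] [ 215  384  121   59 3879] [[211.60000610351562, 433.5], [216.0, 380.70001220703125], [336.1000061035156, 390.70001220703125], [331.70001220703125, 443.5]]
(435.5, -296, 85) [278.  215.9]
(435.5, -347, 85) [345.7 218.5]
(435.5, -321.5, 144) [311.1 242.1]
(435.5, -321.5, 130) [311.3 235.2]
```

View pics/w1.png

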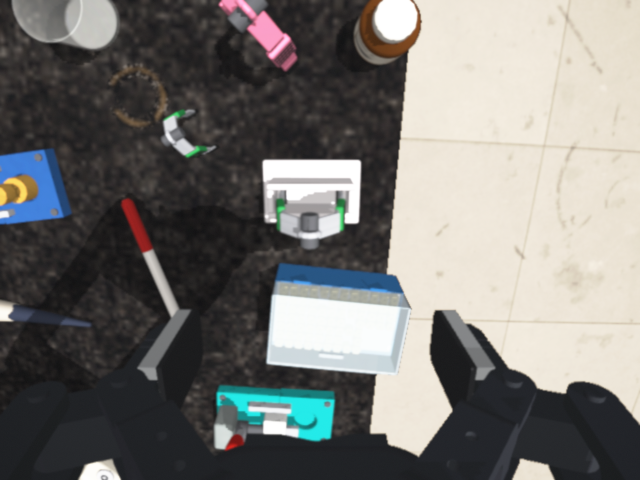

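The wrist view shows the tongs in the white holder with pads at x≈280/340, row 215, loop at (310,230), the tip box below and the decoy tongs at (185,130) and (265,35). The tongs' centre is at y ≈ -320.5, so I'll correct by ty -3.7 and descend.

Call:
arm_command:
  deltas:
    - {"hand": 85, "tx": 0, "ty": -3.7, "tz": 45, "wx": 0, "wy": 0, "wz": 0}
    - {"hand": 85, "tx": 0, "ty": 0, "tz": 45, "wx": 0, "wy": 0, "wz": 0}
    - {"hand": 85, "tx": 0, "ty": 0, "tz": 30, "wx": 0, "wy": 0, "wz": 0}
    - {"hand": 85, "tx": 0, "ty": 0, "tz": 15, "wx": 0, "wy": 0, "wz": 0}
    - {"hand": 85, "tx": 0, "ty": 0, "tz": 12, "wx": 0, "wy": 0, "wz": 0}
    - {"hand": 85, "tx": 0, "ty": 0, "tz": 8, "wx": 0, "wy": 0, "wz": 0}
    - {"hand": 85, "tx": 0, "ty": 0, "tz": 0, "wx": 0, "wy": 0, "wz": 0}

```text
clock: 18.82
eef_pos: [435.6, -317.8, 43.6]
tcp_rot: [3.142, -0.0, 0.04]
contact_force: [0.9, 0.5, 0.2]
opening: 0.996
grasp_force: 0.0
```

```bash
python3 -c "
from h import *
togo((435.5,-320.5,39),0.03)"
```

```text
shift(tool) [-0.2  2.7  4.6] turn [ 0.   -0.    0.01] t 18.825 pos [ 435.6 -317.8   43.6] rot [ 3.142 -0.     0.04 ] F [0.9 0.5 0.2] grip 0.0 open 85.1 q [-0.63  0.42  1.94 -0.    0.78  0.9 ]
```

Call:
arm_command:
  deltas:
    - {"hand": 85, "tx": 0, "ty": 2.7, "tz": 2, "wx": 0, "wy": 0, "wz": 0}
    - {"hand": 60, "tx": 0, "ty": 0, "tz": 2, "wx": 0, "wy": 0, "wz": 0}
    - {"hand": 56, "tx": 0, "ty": 0, "tz": 0, "wx": 0, "wy": 0, "wz": 0}
    - {"hand": 54, "tx": 0, "ty": 0, "tz": 0, "wx": 0, "wy": 0, "wz": 0}
  squeeze: 20

```text
clock: 19.32
eef_pos: [435.6, -320.5, 39.6]
tcp_rot: [3.142, -0.0, 0.04]
contact_force: [0.2, 1.0, -0.5]
opening: 0.628
grasp_force: 0.0
```

Call:
arm_command:
  deltas:
    - {"hand": 50, "tx": 0, "ty": 0, "tz": 0, "wx": 0, "wy": 0, "wz": 0}
    - {"hand": 50, "tx": 0, "ty": 0, "tz": 0, "wx": 0, "wy": 0, "wz": 0}

```text
clock: 19.58
eef_pos: [435.9, -320.6, 39.8]
tcp_rot: [3.141, -0.001, 0.04]
contact_force: [0.3, 0.4, 4.4]
opening: 0.588
grasp_force: 8.9
```

Call:
arm_command:
  deltas:
    - {"hand": 47, "tx": 0, "ty": 0, "tz": 0, "wx": 0, "wy": 0, "wz": 0}
    - {"hand": 47, "tx": 0, "ty": 0, "tz": 0, "wx": 0, "wy": 0, "wz": 0}
    - {"hand": 47, "tx": 0, "ty": 0, "tz": 0, "wx": 0, "wy": 0, "wz": 0}

```text
clock: 19.95
eef_pos: [436.2, -320.9, 40.2]
tcp_rot: [3.141, -0.001, 0.04]
contact_force: [-0.6, 0.3, 7.9]
opening: 0.55
grasp_force: 12.2
```

```bash
python3 -c "
from h import *
togo((435.5,-320.5,39),0.04)"
```

```text
shift(tool) [-0.7 -0.4  1.2] turn [ 0.001 -0.001 -0.   ] t 19.95 pos [ 436.2 -320.9   40.2] rot [ 3.141e+00 -1.000e-03  4.000e-02] F [-0.6  0.3  7.9] grip 12.2 open 47.0 q [-0.64  0.43  1.94  0.    0.78  0.89]
```

Gripped at 47 mm with about 12 N of spring force. Lifting.

Call:
arm_command:
  deltas:
    - {"hand": 47, "tx": 0, "ty": 0, "tz": -5, "wx": 0, "wy": 0, "wz": 0}
    - {"hand": 47, "tx": 0, "ty": 0, "tz": -15, "wx": 0, "wy": 0, "wz": 0}
    - {"hand": 47, "tx": 0, "ty": 0, "tz": -25, "wx": 0, "wy": 0, "wz": 0}
    - {"hand": 47, "tx": 0, "ty": 0, "tz": -30, "wx": 0, "wy": 0, "wz": 0}
    - {"hand": 47, "tx": 0, "ty": 0, "tz": -30, "wx": 0, "wy": 0, "wz": 0}
    - {"hand": 47, "tx": 0, "ty": 0, "tz": -20, "wx": 0, "wy": 0, "wz": 0}
    - {"hand": 47, "tx": 0, "ty": 0, "tz": 0, "wx": 0, "wy": 0, "wz": 0}

```text
clock: 20.82
eef_pos: [436.5, -321.2, 166.6]
tcp_rot: [3.139, -0.003, 0.04]
contact_force: [0.2, 0.4, -1.1]
opening: 0.556
grasp_force: 6.8
```

```bash
python3 -c "
from h import *
togo((440,-180,165),0.04)
P=r.sense()['eef_pos'];w=grab('wrist');s=grab('scene')
c=s['image'][170:320,330:500];a=w['image'][180:480,130:510]
cv2.imwrite('pics/t1.png',np.hstack([cv2.resize(a,(400,400)),cv2.resize(c,(400,400),interpolation=cv2.INTER_CUBIC)])[:,:,::-1])
for z in(-34,35,104): print(z,proj(s,P+[0,0,z]),proj(w,P+[0,0,z]))
"
```

```text
shift(tool) [   9.1 -140.9    1.3] turn [ 0.002 -0.003 -0.   ] t 20.825 pos [ 436.5 -321.2  166.6] rot [ 3.139e+00 -3.000e-03  4.000e-02] F [ 0.2  0.4 -1.1] grip 6.8 open 47.5 q [-0.64  0.25  1.84 -0.    1.04  0.89]
-34 [416.9 269.1] [315.5 254.2]
35 [422.6 246.1] [316.  313.4]
104 [429.  220.1] [317.1 451.4]
```

View pics/t1.png

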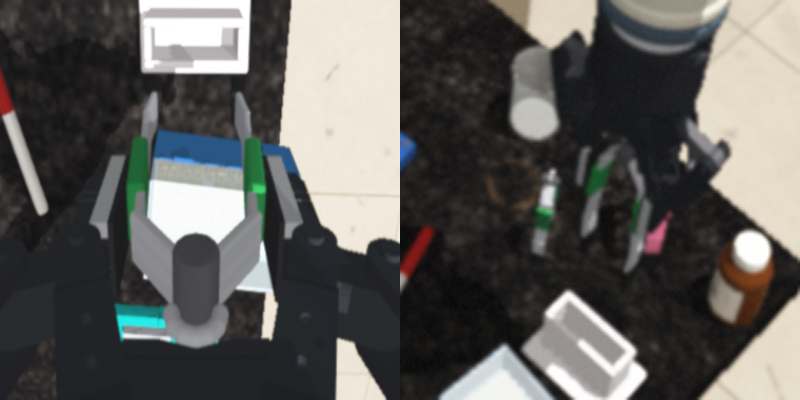

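The tongs are held upright and open, out of the holder and clear of it. I'll carry them toward the block at a safe height and turn.

Call:
arm_command:
  deltas:
    - {"hand": 47, "tx": 1.2, "ty": -20, "tz": 0, "wx": 0, "wy": 0, "wz": 0}
    - {"hand": 47, "tx": 2, "ty": -35, "tz": 0, "wx": 0, "wy": 0, "wz": 0}
    - {"hand": 47, "tx": 2.4, "ty": -42, "tz": 0, "wx": 0, "wy": 0, "wz": 0}
    - {"hand": 47, "tx": 2.4, "ty": -42, "tz": 0, "wx": 0, "wy": 0, "wz": 0}
    - {"hand": 47, "tx": 2, "ty": -32, "tz": 0, "wx": 0, "wy": 0, "wz": 0}
    - {"hand": 47, "tx": 1.1, "ty": -20, "tz": 0, "wx": 0, "wy": 0, "wz": 0}
    - {"hand": 47, "tx": 0, "ty": 0, "tz": 0, "wx": 0, "wy": 0, "wz": -0.12}
    - {"hand": 47, "tx": 0, "ty": 0, "tz": 0, "wx": 0, "wy": 0, "wz": -0.14}

```text
clock: 21.92
eef_pos: [438.0, -127.7, 163.6]
tcp_rot: [-3.14, 0.002, 0.305]
contact_force: [1.0, -0.9, -0.3]
opening: 0.551
grasp_force: 6.8
```

Call:
arm_command:
  deltas:
    - {"hand": 47, "tx": 0, "ty": 0, "tz": 0, "wx": 0, "wy": 0, "wz": -0.15}
    - {"hand": 47, "tx": 0, "ty": 0, "tz": 0, "wx": 0, "wy": 0, "wz": -0.15}
    - {"hand": 47, "tx": 0, "ty": 0, "tz": 0, "wx": 0, "wy": 0, "wz": -0.15}
    - {"hand": 47, "tx": 0, "ty": 0, "tz": 0, "wx": 0, "wy": 0, "wz": -0.15}
    - {"hand": 47, "tx": 0, "ty": 0, "tz": 0, "wx": 0, "wy": 0, "wz": -0.15}
    - {"hand": 47, "tx": 0, "ty": 0, "tz": 0, "wx": 0, "wy": 0, "wz": -0.15}
    - {"hand": 47, "tx": 0, "ty": 0, "tz": 0, "wx": 0, "wy": 0, "wz": -0.15}
    - {"hand": 47, "tx": 0, "ty": 0, "tz": 0, "wx": 0, "wy": 0, "wz": -0.15}

```text
clock: 22.92
eef_pos: [438.0, -128.0, 163.5]
tcp_rot: [-3.14, -0.001, 1.505]
contact_force: [0.1, -0.3, -1.3]
opening: 0.551
grasp_force: 6.8
```

Call:
arm_command:
  deltas:
    - {"hand": 47, "tx": 0, "ty": 0, "tz": 0, "wx": 0, "wy": 0, "wz": -0.14}
    - {"hand": 47, "tx": 0, "ty": 0, "tz": 0, "wx": 0, "wy": 0, "wz": -0.08}
    - {"hand": 47, "tx": 0, "ty": 0, "tz": 0, "wx": 0, "wy": 0, "wz": 0}
    - {"hand": 47, "tx": 0, "ty": 0, "tz": 0, "wx": 0, "wy": 0, "wz": 0}

```text
clock: 23.42
eef_pos: [438.7, -128.6, 164.1]
tcp_rot: [-3.141, -0.0, 1.718]
contact_force: [-0.5, -0.3, -1.1]
opening: 0.55
grasp_force: 6.8
```

```bash
python3 -c "
from h import *
togo((434,-50.2,165),1.717)
P=r.sense()['eef_pos'];w=grab('wrist');t=grab('top')
def blobs(lo,hi,nm,f=w,mn=60):
    h=cv2.cvtColor(f['image'],cv2.COLOR_RGB2HSV);m=cv2.inRange(h,lo,hi);n,l,st,ce=cv2.connectedComponentsWithStats(m)
    for i in range(1,n):
        if st[i,4]>=mn:
            p=np.argwhere(l==i)[:,::-1].astype(np.float32);print(nm,ce[i].round(1),st[i],cv2.boxPoints(cv2.minAreaRect(p)).round(1).tolist())
blobs((18,100,60),(32,255,255),'yel');blobs((45,70,30),(95,255,255),'green');blobs((0,150,60),(8,255,255),'red');blobs((100,120,60),(125,255,255),'blue',mn=300)
for z in(25,45,65): print('tcp+',z,proj(w,P+[0,0,z]))
for z in (50,28): print('weight pred',z,proj(w,(434,-50.2,z)))
cv2.imwrite('pics/w2.png',w['image'][:,:,::-1]);np.save('w2.npy',w['world_to_cam'])
"
```

```text
shift(tool) [78.3  6.9 -0.9] turn [-0.001 -0.     0.001] t 23.425 pos [ 438.7 -128.6  164.1] rot [-3.141 -0.     1.718] F [-0.5 -0.3 -1.1] grip 6.8 open 47.0 q [-0.29  0.13  2.01  0.    1.   -0.44]
yel [327.6 108.4] [313  93  30  31 725] [[313.0, 93.0], [342.0, 93.0], [342.0, 123.0], [313.0, 123.0]]
green [ 42.8 326.7] [   0  256   70  134 4786] [[-0.0, 256.0], [69.0, 256.0], [69.0, 389.0], [0.0, 389.0]]
green [259.7 312.6] [ 249  282   23   81 1050] [[249.0, 282.0], [271.0, 282.0], [271.0, 362.0], [249.0, 362.0]]
green [372. 313.] [ 360  283   24   80 1043] [[360.0, 283.0], [383.0, 283.0], [383.0, 362.0], [360.0, 362.0]]
green [344.4 339.6] [340 330  10  23 119] [[338.70001220703125, 330.70001220703125], [345.6000061035156, 328.6000061035156], [352.1000061035156, 350.5], [345.29998779296875, 352.5]]
red [299.4   1.8] [287   0  23   6  92] [[287.0, 0.0], [309.0, 0.0], [309.0, 5.0], [287.0, 5.0]]
red [268.5 223.1] [238 213  63  22 843] [[237.1999969482422, 221.10000610351562], [298.5, 210.89999389648438], [300.79998779296875, 224.89999389648438], [239.5, 235.10000610351562]]
red [  4.5 337.2] [  0 323  13  33 300] [[-0.0, 323.0], [12.0, 323.0], [12.0, 355.0], [0.0, 355.0]]
blue [327.7  86.5] [ 285    0   88  149 7006] [[285.0, 0.0], [372.0, 0.0], [372.0, 148.0], [285.0, 148.0]]
blue [164.6 352.2] [ 136  337   63   33 1191] [[134.6999969482422, 363.70001220703125], [140.60000610351562, 334.1000061035156], [198.3000030517578, 345.70001220703125], [192.3000030517578, 375.29998779296875]]
tcp+ 25 [315.3 301.3]
tcp+ 45 [315.1 325.5]
tcp+ 65 [314.8 356.5]
weight pred 50 [326.  108.8]
weight pred 28 [325.3 108.8]
```

```bash
python3 -c "
from h import *
from scipy.optimize import fsolve
w=grab('wrist');s=r.sense();P=s['eef_pos'];R=Ro.from_euler('xyz',s['tcp_rot']).as_matrix()
def pt(x,y,zup): return P+R@np.array([x,y,-zup])
# pad y about 23.5; rows
for z0 in(30,33,27):
  print(z0,[proj(w,pt(x,24,z)) for x in(9,-9) for z in(z0,z0+30)])
g=lambda q:[proj(w,pt(9+q[0],24,30+q[1]))[1]-282.5,proj(w,pt(-9+q[0],23,60+q[1]))[1]-362.5]
print('dx,dz',fsolve(g,[0,0],epsfcn=1e-2))
togo((435,-50,100),1.717)
"
```

```text
30 [array([374.5, 287.3]), array([386.7, 325.3]), array([372.5, 326.3]), array([383.7, 370.4])]
33 [array([375.6, 290.5]), array([388.2, 330. ]), array([373.5, 330.1]), array([385. , 375.8])]
27 [array([373.5, 284.3]), array([385.3, 320.8]), array([371.6, 322.7]), array([382.4, 365.2])]
dx,dz [ 0.1830016  -4.37803489]
shift(tool) [78.7  7.7 64.4] turn [-0.    -0.     0.002] t 23.575 pos [ 439.  -129.   164.4] rot [-3.141 -0.     1.719] F [ 0.1 -0.3 -0.7] grip 6.8 open 47.0 q [-0.29  0.13  2.01  0.    1.   -0.44]
```

Call:
arm_command:
  deltas:
    - {"hand": 47, "tx": 18, "ty": 1.7, "tz": 0, "wx": 0, "wy": 0, "wz": 0}
    - {"hand": 47, "tx": 26, "ty": 2.5, "tz": 0, "wx": 0, "wy": 0, "wz": 0}
    - {"hand": 47, "tx": 22, "ty": 2.2, "tz": 0, "wx": 0, "wy": 0, "wz": 0}
    - {"hand": 47, "tx": 12.7, "ty": 1.3, "tz": 0, "wx": 0, "wy": 0, "wz": 0}
    - {"hand": 47, "tx": 0, "ty": 0, "tz": 10, "wx": 0, "wy": 0, "wz": 0}
    - {"hand": 47, "tx": 0, "ty": 0, "tz": 25, "wx": 0, "wy": 0, "wz": 0}
    - {"hand": 47, "tx": 0, "ty": 0, "tz": 15, "wx": 0, "wy": 0, "wz": 0}
    - {"hand": 47, "tx": 0, "ty": 0, "tz": 0, "wx": 0, "wy": 0, "wz": 0}

```text
clock: 24.58
eef_pos: [434.0, -50.5, 113.3]
tcp_rot: [-3.139, -0.001, 1.719]
contact_force: [-0.8, 0.5, -1.1]
opening: 0.554
grasp_force: 6.8
```

```bash
python3 -c "
from h import *
togo((435,-50,71),1.717)
w=grab('wrist');P=r.sense()['eef_pos']
h=cv2.cvtColor(w['image'],cv2.COLOR_RGB2HSV)
for lo,hi,n in(((18,100,60),(32,255,255),'yel'),((45,70,30),(95,255,255),'green')):
  m=cv2.inRange(h,lo,hi);k,l,st,ce=cv2.connectedComponentsWithStats(m);print(n,[(ce[i].round(1),st[i]) for i in range(1,k) if st[i,4]>60])
for X in((435,-50,50),(435,-50,28),P+[0,0,-37],P+[0,0,-17]): print(proj(w,X))
np.save('w3.npy',w['image'])
g=cv2.cvtColor(w['image'],cv2.COLOR_RGB2GRAY)
for row in range(215,262,6): print(row,g[row,255:380:4])
"
```

```text
shift(tool) [ 0.3  1.2 42.3] turn [-0.003 -0.001  0.002] t 24.575 pos [434.  -50.5 113.3] rot [-3.139e+00 -1.000e-03  1.719e+00] F [-0.8  0.5 -1.1] grip 6.8 open 47.3 q [-0.12  0.17  2.1  -0.    0.88 -0.27]
yel [(array([319.1, 226.8]), array([ 303,  207,   34,   42, 1111], dtype=int32))]
green [(array([259.5, 311.8]), array([ 249,  282,   24,   81, 1017], dtype=int32)), (array([372.1, 312.8]), array([ 360,  283,   24,   80, 1043], dtype=int32)), (array([ 25.4, 396. ]), array([   0,  362,   48,   76, 2239], dtype=int32))]
[317.7 237.1]
[317.7 227.3]
[317.  252.4]
[317.  265.5]
215 [ 55  50  42  47  49 127 142 142 143 143 141 142  91 116 143 137 139 138
 162 159 128 142 144 145 143 143 142 132  49  46  43  38]
221 [ 40  37  49  51  46 124 143 142 143 143 143 136 173 140 130 106 104 108
 129 236 172 134 143 143 143 144 144 127  41  44  47  41]
227 [ 40  41  47  45  40 119 141 141 141 142 142 140 226 156 199 236 239 238
 204 211 237 140 143 143 143 144 144 117  37  35  42  63]
233 [ 50  43  43  54  52 117 141 141 141 140 141 141 205 221 238 239 240 240
 242 228 226 144 144 144 144 143 143 109  45  41  45  70]
239 [ 56  42  41  47  41  36  34 101 142 143 142 142 143 230 238 239 239 241
 241 236 143 143 143 143  45  40 132 103  58  50  40  38]
245 [ 53  42  41  42  33  30  28  84 140 140 142 142 143 153 234 237 239 240
 239 160 142 142 142 141  30  29 120  90  38  42  34  40]
251 [ 43  41  42  40  48 128  90  88 140 141 141 141 142 142 143 147 157 148
 141 141 141 142 143 139  36 119 129  83  42  40  34  38]
257 [ 41  42  54  69 128 134 105  81 143 139 141 141 142 141 141 140 140 140
 142 142 141 140 141 135  37 114 127  92  51  44  35  49]
```

Call:
arm_command:
  deltas:
    - {"hand": 47, "tx": 0.3, "ty": 2.2, "tz": 0, "wx": 0, "wy": 0, "wz": 0}
    - {"hand": 47, "tx": 0, "ty": 0, "tz": 12, "wx": 0, "wy": 0, "wz": 0}
    - {"hand": 47, "tx": 0, "ty": 0, "tz": 12, "wx": 0, "wy": 0, "wz": 0}
    - {"hand": 47, "tx": 0, "ty": 0, "tz": 10, "wx": 0, "wy": 0, "wz": 0}
    - {"hand": 47, "tx": 0, "ty": 0, "tz": 7, "wx": 0, "wy": 0, "wz": 0}
    - {"hand": 47, "tx": 0, "ty": 0, "tz": 0, "wx": 0, "wy": 0, "wz": 0}
    - {"hand": 47, "tx": 0, "ty": 0, "tz": 0, "wx": 0, "wy": 0, "wz": 0}

```text
clock: 25.5
eef_pos: [437.4, -49.6, 73.6]
tcp_rot: [3.141, 0.0, 1.72]
contact_force: [0.3, 0.7, -0.6]
opening: 0.556
grasp_force: 6.8
```

```bash
python3 -c "
from h import *
togo((435,-50,71),1.717)
w=grab('wrist');P=r.sense()['eef_pos']
h=cv2.cvtColor(w['image'],cv2.COLOR_RGB2HSV)
for lo,hi,n in(((18,100,60),(32,255,255),'yel'),((45,70,30),(95,255,255),'green')):
  m=cv2.inRange(h,lo,hi);k,l,st,ce=cv2.connectedComponentsWithStats(m);print(n,[(ce[i].round(1),st[i]) for i in range(1,k) if st[i,4]>60])
for X in((435,-50,50),P+[0,0,-37],P+[0,0,-17]): print(proj(w,X))
g=cv2.cvtColor(w['image'],cv2.COLOR_RGB2GRAY)
for row in range(227,280,6): print(row,g[row,255:380:4])
"
```

```text
shift(tool) [-0.  -2.4  2.6] turn [0.    0.    0.003] t 25.5 pos [437.4 -49.6  73.6] rot [3.141 0.    1.72 ] F [ 0.3  0.7 -0.6] grip 6.8 open 47.5 q [-0.12  0.24  2.12 -0.    0.78 -0.27]
yel [(array([311.3, 242.4]), array([ 294,  223,   39,   50, 1097], dtype=int32))]
green [(array([259.7, 312.2]), array([ 249,  282,   23,   78, 1021], dtype=int32)), (array([372. , 312.9]), array([ 360,  282,   24,   81, 1045], dtype=int32)), (array([  5.3, 430.9]), array([  0, 398,  15,  65, 691], dtype=int32))]
[311.1 260.2]
[315.8 251.8]
[315.7 264.8]
227 [ 71  65 160 164 165 134  90 160 166 166 117 120 127 129 136 133 129 125
 125 150 167 143  89  91 169 168 167 167  63  63  59  52]
233 [ 57  59 158 164 166 135 139 165 165 160 118 143 171 166 164 167 165 210
 197 138 156 165  98 147 166 167 167 164  56  57  54  51]
239 [ 62  56 157 164 164  85  42 123 166 146 210 167 167 145 128 129 145 163
 244 213 134 166 166 166  52  49 159 164  52  51  54  57]
245 [ 57  52 153 164 163  59  37 102 165 158 226 166 123 141 210 184 147 122
 243 245 153 165 166 166  39  37 143 159  49  42  45  61]
251 [ 68  63 143 164 163 154 108 101 164 163 245 165 242 244 244 244 245 244
 157 245 168 169 168 163  45 143 155 158  54  55  49  66]
257 [ 57  52 136 163 155 162 126  96 165 165 172 240 244 243 244 244 245 245
 241 171 166 167 167 161  45 137 152 144  67  67  54  47]
263 [ 51  42 128 159 153 167 126  90 164 164 164 242 242 243 244 244 245 245
 242 163 164 166 164 159  63 137 140 152  86  55  51  40]
269 [ 48  41 118 154 146 165 132 101 164 163 164 184 242 242 242 244 244 243
 171 164 165 166 166 158  72 137 138 151 109  49  45  41]
275 [ 66  65 102 153 142 166 164 162 162 163 162 163 163 180 205 225 170 164
 164 163 163 163 164 162 189 145 137 149 130  61  46  47]
```

Call:
arm_command:
  deltas:
    - {"hand": 47, "tx": 0, "ty": -1.4, "tz": 2, "wx": 0, "wy": 0, "wz": 0}
    - {"hand": 47, "tx": 0, "ty": 0, "tz": 0, "wx": 0, "wy": 0, "wz": 0}
    - {"hand": 44, "tx": 0, "ty": 0, "tz": 0, "wx": 0, "wy": 0, "wz": 0}
    - {"hand": 42, "tx": 0, "ty": 0, "tz": 0, "wx": 0, "wy": 0, "wz": 0}
    - {"hand": 42, "tx": 0, "ty": 0, "tz": 0, "wx": 0, "wy": 0, "wz": 0}
  squeeze: 32

```text
clock: 26.18
eef_pos: [435.8, -49.8, 71.5]
tcp_rot: [3.142, 0.0, 1.72]
contact_force: [0.1, 0.0, -0.2]
opening: 0.494
grasp_force: 8.3
```

```bash
python3 -c "
from h import *
togo((436,-50,71),1.717)
w=grab('wrist')
g=cv2.cvtColor(w['image'],cv2.COLOR_RGB2GRAY)
for row in range(233,280,6): print(row,g[row,255:380:4])
"
```

```text
shift(tool) [-0.2  0.1  0.5] turn [0.    0.    0.003] t 26.175 pos [435.8 -49.8  71.5] rot [3.142 0.    1.72 ] F [ 0.1  0.  -0.2] grip 8.3 open 42.2 q [-0.12  0.24  2.13 -0.    0.77 -0.27]
233 [ 57  61  94 170 172 172 172 152  93  95 147 127 157 177 171 173 173 173
 230 129 134  93 172 174 174 173 173 173 154  61  59  56]
239 [ 65  63  85 170 170 170 171 170  47  40 118 162 176 173 160 145 154 170
 198 245 114  72  44 129 172 172 174 175 145  54  55  60]
245 [ 59  55  74 170 170 171 171 163  38  39 134 199 161 127 131 140 132 131
 167 246 196  59  40  79 172 172 174 174 137  49  44  49]
251 [ 70  69  78 170 170 170 168 163 167  74 184 245 157 244 245 245 245 245
 226 235 243  77  90 158 171 174 172 172 129  54  51  51]
257 [ 62  59  66 169 170 169 166 167 184  75 145 237 244 245 245 245 245 246
 246 225 176  72 102 151 160 172 172 170 115  73  66  53]
263 [ 58  49  46 169 169 170 159 188 182  76 156 203 244 244 244 245 245 246
 245 240 170  81 118 148 152 161 171 170  98  64  62  52]
269 [ 55  46  49 168 165 160 156 181 181  77 165 170 241 243 244 244 245 245
 245 178 170 100 125 147 145 160 162 171  83  49  51  45]
275 [ 60  63  56 165 188 159 150 183 186 169 168 169 169 188 245 245 246 221
 171 169 169 169 171 155 142 158 171 176  84  63  58  46]
```

The tips straddle the knob symmetrically. Squeezing.

Call:
arm_command:
  deltas:
    - {"hand": 39, "tx": 0, "ty": 0, "tz": 0, "wx": 0, "wy": 0, "wz": 0}
    - {"hand": 35, "tx": 0, "ty": 0, "tz": 0, "wx": 0, "wy": 0, "wz": 0}
    - {"hand": 30, "tx": 0, "ty": 0, "tz": 0, "wx": 0, "wy": 0, "wz": 0}
    - {"hand": 30, "tx": 0, "ty": 0, "tz": 0, "wx": 0, "wy": 0, "wz": 0}
    - {"hand": 30, "tx": 0, "ty": 0, "tz": 0, "wx": 0, "wy": 0, "wz": 0}
  squeeze: 35

```text
clock: 26.85
eef_pos: [435.8, -49.8, 71.5]
tcp_rot: [-3.142, 0.0, 1.72]
contact_force: [-0.5, -0.2, 1.3]
opening: 0.459
grasp_force: 35.1
```

Call:
arm_command:
  deltas:
    - {"hand": 30, "tx": 0, "ty": 0, "tz": -2, "wx": 0, "wy": 0, "wz": 0}
    - {"hand": 30, "tx": 0, "ty": 0, "tz": -3, "wx": 0, "wy": 0, "wz": 0}
    - {"hand": 30, "tx": 0, "ty": 0, "tz": -4, "wx": 0, "wy": 0, "wz": 0}
    - {"hand": 30, "tx": 0, "ty": 0, "tz": -4, "wx": 0, "wy": 0, "wz": 0}
    - {"hand": 30, "tx": 0, "ty": 0, "tz": 0, "wx": 0, "wy": 0, "wz": 0}

```text
clock: 27.48
eef_pos: [436.1, -49.8, 84.9]
tcp_rot: [3.141, 0.0, 1.72]
contact_force: [0.3, 0.1, -2.5]
opening: 0.457
grasp_force: 35.5
```

```bash
cat > wt.py <<'E'
from h import *
togo((436,-50,71),1.717)
w=grab('wrist');s=grab('scene')
for n,f in(('w',w),('s',s)):
  h=cv2.cvtColor(f['image'],cv2.COLOR_RGB2HSV);m=cv2.inRange(h,(18,100,60),(32,255,255));k,l,st,ce=cv2.connectedComponentsWithStats(m)
  print(n,[(ce[i].round(1),st[i]) for i in range(1,k) if st[i,4]>30 and 280<ce[i][0]<360])
P=r.sense()['eef_pos']
for z in(0,22,28,40): print(z,'pred weight pt',proj(s,P+[0,0,-38-31+z]))
E
python3 wt.py
```

```text
shift(tool) [-0.1 -0.2 13.9] turn [0.001 0.    0.003] t 27.475 pos [436.1 -49.8  84.9] rot [3.141 0.    1.72 ] F [ 0.3  0.1 -2.5] grip 35.5 open 39.0 q [-0.12  0.22  2.12  0.    0.8  -0.27]
w [(array([316. , 247.8]), array([ 299,  221,   35,   56, 1631], dtype=int32))]
s [(array([317.2, 217.6]), array([313, 208,   9,  20, 132], dtype=int32))]
0 pred weight pt [317.3 225.4]
22 pred weight pt [317.2 219. ]
28 pred weight pt [317.2 217.2]
40 pred weight pt [317.1 213.6]
```

The weight is coming with the tongs (the load rose by about 1 N). Lift by 125 mm.

Call:
arm_command:
  deltas:
    - {"hand": 30, "tx": 0, "ty": 0, "tz": -8, "wx": 0, "wy": 0, "wz": 0}
    - {"hand": 30, "tx": 0, "ty": 0, "tz": -14, "wx": 0, "wy": 0, "wz": 0}
    - {"hand": 30, "tx": 0, "ty": 0, "tz": -20, "wx": 0, "wy": 0, "wz": 0}
    - {"hand": 30, "tx": 0, "ty": 0, "tz": -25, "wx": 0, "wy": 0, "wz": 0}
    - {"hand": 30, "tx": 0, "ty": 0, "tz": -25, "wx": 0, "wy": 0, "wz": 0}
    - {"hand": 30, "tx": 0, "ty": 0, "tz": -18, "wx": 0, "wy": 0, "wz": 0}
    - {"hand": 30, "tx": 0, "ty": 0, "tz": -10, "wx": 0, "wy": 0, "wz": 0}
    - {"hand": 30, "tx": 0, "ty": 0, "tz": -5, "wx": 0, "wy": 0, "wz": 0}

```text
clock: 28.58
eef_pos: [435.9, -49.8, 210.2]
tcp_rot: [3.141, 0.0, 1.72]
contact_force: [0.2, 0.3, -1.8]
opening: 0.458
grasp_force: 35.6
```

Call:
arm_command:
  deltas:
    - {"hand": 30, "tx": 0, "ty": 0, "tz": 0, "wx": 0, "wy": 0, "wz": 0}
    - {"hand": 30, "tx": 0, "ty": 0, "tz": 0, "wx": 0, "wy": 0, "wz": 0}
    - {"hand": 30, "tx": 0, "ty": 0, "tz": 0, "wx": 0, "wy": 0, "wz": 0}
    - {"hand": 30, "tx": 0, "ty": 0, "tz": 0, "wx": 0, "wy": 0, "wz": 0}

```text
clock: 29.08
eef_pos: [435.6, -49.8, 209.2]
tcp_rot: [-3.141, -0.0, 1.72]
contact_force: [-0.1, -1.0, -1.6]
opening: 0.461
grasp_force: 35.6
```

```bash
python3 wt.py; python3 lev.py
```

```text
shift(tool) [ -0.3   0.4 138.2] turn [-0.001 -0.     0.003] t 29.075 pos [435.6 -49.8 209.2] rot [-3.141 -0.     1.72 ] F [-0.1 -1.  -1.6] grip 35.6 open 39.4 q [-0.12  0.04  2.   -0.    1.11 -0.27]
w [(array([316.1, 248.9]), array([ 298,  222,   38,   56, 1722], dtype=int32))]
s [(array([317. , 178.4]), array([310, 166,  13,  24, 201], dtype=int32))]
0 pred weight pt [316.7 186.4]
22 pred weight pt [316.6 178.8]
28 pred weight pt [316.6 176.7]
40 pred weight pt [316.6 172.4]
shift(tool) [ 67.9  -1.5 176.3] turn [-0.    -0.     0.003] t 29.175 pos [435.7 -49.8 209.3] rot [-3.141 -0.     1.72 ] F [ 0.3 -0.3 -1.9] grip 35.6 open 39.3 q [-0.12  0.04  2.   -0.    1.11 -0.27]
s [(array([239.1,  73. ]), np.int32(24)), (array([284.6, 197.3]), np.int32(63)), (array([337. , 263.1]), np.int32(143)), (array([298., 335.]), np.int32(156))]
[(-0.5, array([299.7, 186.4])), (0, array([292.4, 190.6])), (0.3, array([288. , 195.1])), (0.5, array([285.2, 198.8]))]
w [(array([522.6,   1.1]), np.int32(22)), (array([281.5, 122.8]), np.int32(573)), (array([256.6, 284.9]), np.int32(314)), (array([291.1, 282.7]), np.int32(30)), (array([ 46.2, 385.1]), np.int32(367))]
[(-0.5, array([345.9, 123.3])), (0, array([313.8, 123.4])), (0.3, array([293.8, 123.3])), (0.5, array([281.8, 123.1]))]
```

The weight is held upright and steady with its underside at about 14 cm, and the lever is still freed. Handing in.

```bash
python3 -c "
from rig import r
print(r.sign_off())"
```

```text
the job is handed in; nothing more can be done
None
```

I handed the job in at about 29 s. The lever is at the freed stop, and the squeezed tongs (about 35 N) are holding the weight upright and still, its underside about 14 cm above the worktop. While I was calibrating, the gripper linkage briefly pressed the locked lever with about 8 N, which did not move it.

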